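# Load and open the gas charcoal lighter

### The arm

A 7-joint arm with a two-finger parallel gripper is mounted at the origin on the work surface. World frame = base frame: x ahead of the robot, y to its left, z up, the work surface at z = 0. Lengths are in m, angles in rad, forces in N, time in s.
With the tool pointing down it reaches from about 0.4 to 0.85 m from the base axis. Payload 10.4 kg.
Tool frame: the origin (TCP) lies midway between the tips of the shut fingers; the grasp point (between the pads) lies 19 mm behind it; z points along the fingers, x is the direction in which the jaws open and shut, and the axes are right-handed (so a half turn about z gives the same grasp; the last joint's range is limited). The gripper opens to 85 mm and grips with 20 to 120 N. Pads are 22 mm wide; open, the fingers measure 114 mm over their backs; the gripper's body (76 mm by 85 mm) begins 54 mm behind the grasp point. The pads swing forward as they close: fully open they stand 13 mm farther back than shut.
Start: joints at [-1.202, 0.332, -0.065, 1.46, 0.022, 1.35, -0.088], TCP at [0.239, 0.578, 0.231] pointing down, gripper open.
Joint ranges: [-2.6, 2.6], [-0.5, 2.12], [-1.47, 1.34], [0.16, 2.42], [-1.27, 4.41], [0.06, 2.06], [-2.6, 2.6]. Speed limits (rad/s): [2.22, 2.22, 2.79, 2.79, 3.14, 3.14, 3.14].

### API

Orientations are given as a unit quaternion [x, y, z, w].
In Python, from workcell import monitor, eyes, ticket, models gives the robot as it stands.
- The arm moves only by the tool servo_tool, never from a script. Its argument "motion" is a list of rows, each a list of 7 numbers: the opening, from 0 (shut) to 1 (fully open), then the shift along the tool's x, y, z in m, then the turn, a rotation vector about the tool's x, y, z in degrees. In form: [[fingers, tx, ty, tz, rx, ry, rz], ...]. A call has 1 to 20 rows; each row is the pose to reach, as a shift and turn from the pose commanded when the call began, along the tool's axes at that moment; what a row does not reach only later rows make up. A row lasts 1/8 s, in which the tool goes at most 62.5 mm and 10.7 degrees, less where a joint would pass 70% of its speed; a pose out of reach is approached as far as the arm can. A call with a gripper value outside its range is refused whole. The fingers move at their own pace and stop on an object; "grip_force" is the grip in N (left out, the last holds). Time passes only in rows, so rows that repeat a pose let the fingers close. It gives the time, the measured TCP pose, the force and the opening at its end, in the units of the state.
- monitor.get_obs(): the state, without advancing time (a new reading comes with each control period).
- eyes.camera(name): name is "side" or "top" or "wrist"; returns (picture, depth): 384x512x3 uint8, blue, green, red; 384x512 float32, m along the optical axis (not along the pixel's ray), 0 where there is no reading.
- eyes.camera_info(name): a dict with "intrinsics" (3x3 intrinsics, pixels), "extrinsics" (4x4, takes a point from world to camera coordinates); the wrist camera has in their place "tool_from_camera" (4x4, takes a point from camera to tool coordinates, whose origin is the TCP and whose axes are the tool frame's). Camera axes: x right, y down, z forward; pixel columns grow to the right and rows downward; lengths in m; the calibration is good to about 2 mm. A picture is of the moment at which its call begins: read the wrist's pose just before it. camera_info takes no time and is no camera call.
- ticket.hand_in(): hands the job in, once; it reports no verdict.
Trained networks look in the newest picture that a camera, given by its name, has taken for a name from the list of things; names that differ only in an ending like _2 or _b are one class to them, and where a whole thing is asked for, a point or a joint stands for the part that bears it (a point fixed in the world has none). Each returns a list of dicts, best first, with "confidence" (0 to 1); they miss things now and then, are a little off and sometimes report something else, mostly with a low value. They report only what shows in the picture. A call takes as long as a camera call. They do not tell look-alikes from the thing itself.
- models.boxes_of(camera, thing): "point" ([x, y, z] in m, in the coordinates of the camera as it stood for that picture, good to about 4 mm: the middle of the surface that is visible of it).
The state is a dict: "clock": time; "joint_pos": joint angles; "joint_velocities": joint speeds; "tau": joint torques, N m; "position": TCP position; "ee_rot": TCP orientation; "ft_force": force on the tool from outside, world axes, zero at the start; "torque": the same for the moment, N m; "grip_width": opening from 0.0 (shut) to 1.0 (fully open).
Only numpy, scipy, OpenCV 4.12 (cv2) and the standard library are available. Lean on these libraries where they do the work, as an engineer would, in place of code of your own. Each camera call takes 0.05 s, during which the arm holds its last target. There are 200 camera calls.

### The job

Get the charcoal lighter ready: lay every charcoal tablet from the brass tray flat in a pocket of the lighter, one to a pocket, hollow face up. Then turn the slotted gas cock fully open (slot in line with the pipe) with the blade key, and after that open the valve handwheel all the way, counterclockwise. Leave the key standing home in its stand, and do not knock over or shift the other things about the bench.

Things in the scene. Friction and masses are not known exactly. Their poses are not given: they have to be found in the camera images.
- tablet0: charcoal tablet, a black disc 40 mm in diameter and 20 mm thick, about 30 g, with a shallow round hollow 27 mm wide in one flat face. Origin at the centre of the plain face, z axis pointing out of the hollow face (hollow up = z up). Starts lying hollow up on the brass tray. Two to four tablets are present
- tablet1: charcoal tablet, a black disc 40 mm in diameter and 20 mm thick, about 30 g, with a shallow round hollow 27 mm wide in one flat face. Origin at the centre of the plain face, z axis pointing out of the hollow face (hollow up = z up). Starts lying hollow up on the brass tray. Two to four tablets are present
- tablet2: charcoal tablet, a black disc 40 mm in diameter and 20 mm thick, about 30 g, with a shallow round hollow 27 mm wide in one flat face. Origin at the centre of the plain face, z axis pointing out of the hollow face (hollow up = z up). Starts lying hollow up on the brass tray. Two to four tablets are present
- tablet3: charcoal tablet, a black disc 40 mm in diameter and 20 mm thick, about 30 g, with a shallow round hollow 27 mm wide in one flat face. Origin at the centre of the plain face, z axis pointing out of the hollow face (hollow up = z up). Starts lying hollow up on the brass tray. Two to four tablets are present
- tray: fixed flat round brass tray, 276 mm across, its top 4 mm above the table; origin on the table under its centre
- lighter: fixed charcoal lighter: square aluminium cabinet with a dark cast plate, 170 x 170 mm, plate top 56 mm above the table, with four round pockets in a 2 x 2 grid at 72 mm spacing along its x and y; origin at the centre of its underside
- pocket0 (a point): centre of the floor of a pocket of the lighter: 45 mm in diameter, 7 mm deep (floor 49 mm above the table), so a seated tablet stands 13 mm proud of the plate
- pocket1 (a point): centre of the floor of a pocket of the lighter: 45 mm in diameter, 7 mm deep (floor 49 mm above the table), so a seated tablet stands 13 mm proud of the plate
- pocket2 (a point): centre of the floor of a pocket of the lighter: 45 mm in diameter, 7 mm deep (floor 49 mm above the table), so a seated tablet stands 13 mm proud of the plate
- pocket3 (a point): centre of the floor of a pocket of the lighter: 45 mm in diameter, 7 mm deep (floor 49 mm above the table), so a seated tablet stands 13 mm proud of the plate
- cock (a joint): angle of the slotted plug of the quarter-turn gas cock, rad: 0 = slot across the pipe (shut), 1.57 = slot in line with the pipe (open, stop). Grows counterclockwise seen from above. Starts at 0 to 0.2. Stiff, about 0.05 N m, stays where left; no spring
- cock_slot (a point): centre of the slot of the cock at its top face, 72 mm above the table; turns with the plug. The slot runs along this frame's y axis, is 6 mm wide, 12 mm deep, 30 mm long and open at both ends; the plug is about 34 mm across. It sits on a fixed brass gas pipe 20 mm thick, level, 40 mm above the table, 270 mm long, which carries the cock and, 140 mm along it, the handwheel valve
- handwheel (a joint): angle of the valve handwheel, rad: 0 = shut, 6.4 = fully open (stop). Grows counterclockwise seen from above. Quick-opening screw: wheel and stem rise 3 mm per rad (19 mm in all). Friction about 0.10 N m, stays where left
- handwheel_hub (a point): centre of the handwheel, on its upright axis, at mid-height of the rim (120 mm above the table when shut, rising with the wheel; its frame turns with the wheel). Grey spoked wheel 62 mm in outer diameter, rim bar 12 mm thick; below it a bonnet 25 mm wide ends 36 mm under the shut wheel's rim centre
- key: blade key, about 60 g: black handle 34 mm (its x) x 14 mm (its y) x 42 mm high over a steel blade 22 mm (x) x 3 mm (y). Origin at the middle of the blade's lower edge, z up; the bare blade spans z = 0 to 22 mm, the handle z = 22 to 64 mm. Starts upright in the key stand, blade down
- key_rest (a point): where the key's origin (blade edge) lies when the key is home in its stand, 2 mm above the table, in the stand's frame. The stand is a fixed wooden block 34 mm (x) x 56 mm (y) x 24 mm high with a slot right through it, 8 mm (x) by 27 mm (y), for the blade; the key's x axis then lies along this frame's y axis, either way round, and its handle rests on the block
- burner: bystander: incense burner, clear block under a slotted dark wooden box, 88 x 88 x 112 mm high; origin at the centre of its underside
- ash_bowl: bystander: white ceramic bowl, 84 mm across, 35 mm high; origin at the centre of its underside
- jar: bystander: amber glass jar with brass lid, 56 mm across, 80 mm high; origin at the centre of its underside
- matchbox: bystander: cardboard matchbox 55 x 36 x 16 mm; origin at the centre of its underside
- tin: bystander: steel tin, 64 mm across, 90 mm high; origin at the centre of its underside
- scoop: bystander: small brass spoon lying down, 130 mm long along its x
- brass_cup: bystander: small brass cup, 44 mm across, 35 mm high; origin at the centre of its underside
- tongs: bystander: brass tongs lying down, 150 mm long along its x, 22 mm wide, 7 mm high; origin at the centre of its underside
Not all that is in view belongs to the job. What is shaped like the tablet0 but purple or red is not meant.

How it is judged:
By the outcome, as a careful person would: the job done as asked, in the order asked, and still so for the second after the job is handed in, with the robot touching nothing.
Of tablet0, tablet1, tablet2, tablet3 only 2 to 4 are there at a start; the rules pass over those that are not, and their reading is None.
At some moment in a run one of tablet0, tablet1, tablet2, tablet3 may be knocked a few centimetres aside while the robot is not near it.
It also fails if it takes over 210 s, if anything falls off the work surface, if the arm or the gripper's body presses on something with over 40 N, if the wrist force passes 120 N, or if a joint passes its speed limit or range.

## Working session

There is one attempt and no reset: what is moved stays moved. The work goes in short steps, Python scripts to look and compute and a tool call to move; the robot and the scene stay as the last step left them, time stands still between calls to the robot, and variables do not carry over. Pictures are saved under pics/ and viewed, about 12 in all and at most 16, crops included, and the job is handed in when it is done.

Besides the shell and the picture viewer there is one more tool, called after "Emit:" as name(argument=value, ...), one argument or row to a line, values as JSON. servo_tool: Moves the arm, as the interface text tells. Its arguments: {"type":"object","properties":{"motion":{"type":"array"},"grip_force":{"type":"number"}},"required":["motion"]}

```bash
mkdir -p pics; ls; cat > h.py <<'E'
import numpy as np, cv2
from scipy.spatial.transform import Rotation as R
from workcell import monitor, eyes, ticket, models
def T_wc(name, obs=None):
    i=eyes.camera_info(name)
    if name!='wrist': return np.linalg.inv(np.array(i['extrinsics']))
    o=obs or monitor.get_obs(); T=np.eye(4); T[:3,:3]=R.from_quat(o['ee_rot']).as_matrix(); T[:3,3]=o['position']
    return T@np.array(i['tool_from_camera'])
def shot(name):
    T=T_wc(name); p,d=eyes.camera(name); K=np.array(eyes.camera_info(name)['intrinsics'])
    v,u=np.mgrid[0:p.shape[0],0:p.shape[1]]
    c=np.stack([(u-K[0,2])/K[0,0]*d,(v-K[1,2])/K[1,1]*d,d],-1)
    w=c@T[:3,:3].T+T[:3,3]; w[d==0]=np.nan
    return p,d,w,T,K
def find(name,thing,T):
    return [(round(r['confidence'],2),np.round(T[:3,:3]@np.array(r['point'])+T[:3,3],3)) for r in models.boxes_of(name,thing)]
def proj(p,T,K):
    c=np.linalg.inv(T)@np.append(p,1); return (K@c[:3]/c[2])[:2].round(0)
E
python3 - <<'E'
from h import *
o=monitor.get_obs(); print({k:np.round(v,3) for k,v in o.items()})
for n in ['top','side']:
    p,d,w,T,K=shot(n); cv2.imwrite(f'pics/{n}0.png',cv2.resize(p,(800,600),interpolation=cv2.INTER_CUBIC)); np.savez(f'{n}0.npz',p=p,w=w,T=T,K=K)
    print(n,T[:3,3].round(3),K[0,0])
    if n=='top':
        for t in ['tablet0','lighter','tray','cock','handwheel','key','key_rest','burner','ash_bowl','jar','matchbox','tin','scoop','brass_cup','tongs']:
            print(t,[(c,x.tolist(),proj(x,T,K).tolist()) for c,x in find(n,t,T)])
print(monitor.get_obs()['clock'])
E
```

```text
pics
{'clock': np.float64(0.0), 'joint_pos': array([-1.202,  0.333, -0.065,  1.461,  0.022,  1.35 , -0.089]), 'joint_velocities': array([-0.002,  0.   ,  0.001,  0.   , -0.001, -0.001, -0.   ]), 'tau': array([-0.0000e+00, -6.2543e+01,  4.9000e-02, -3.9162e+01,  1.6000e-02,
        1.0000e-02,  0.0000e+00]), 'position': array([0.239, 0.577, 0.231]), 'ee_rot': array([ 0.831,  0.556, -0.001,  0.   ]), 'ft_force': array([ 1.333,  0.441, -0.703]), 'torque': array([-0.027, -0.031,  0.056]), 'grip_width': np.float64(1.0)}
top [0.476 0.017 0.974] 355.0554730686413
tablet0 [(0.73, [0.355, 0.298, 0.019], [153.0, 269.0]), (0.73, [0.468, -0.295, 0.074], [384.0, 232.0]), (0.7, [0.323, -0.281, 0.019], [372.0, 287.0]), (0.55, [0.503, 0.044, 0.023], [251.0, 215.0]), (0.46, [0.422, 0.008, 0.02], [263.0, 246.0])]
lighter [(0.79, [0.543, 0.288, 0.055], [157.0, 197.0])]
tray [(0.58, [0.48, -0.013, -0.0], [272.0, 224.0])]
cock [(0.68, [0.469, -0.293, 0.074], [383.0, 232.0])]
handwheel [(0.66, [0.603, -0.299, 0.121], [392.0, 176.0]), (0.24, [0.667, 0.024, 0.026], [260.0, 155.0])]
key [(0.67, [0.671, 0.022
[... 155 characters left out ...]
0.296, 0.122], [391.0, 176.0])]
ash_bowl [(0.84, [0.339, 0.177, 0.014], [199.0, 276.0]), (0.28, [0.541, 0.287, 0.053], [157.0, 198.0])]
jar [(0.76, [0.353, -0.148, 0.072], [325.0, 277.0])]
matchbox [(0.56, [0.64, -0.143, 0.015], [321.0, 167.0])]
tin [(0.7, [0.739, 0.008, 0.004], [266.0, 131.0]), (0.68, [0.705, -0.188, 0.088], [344.0, 137.0])]
scoop [(0.74, [0.471, -0.2, 0.015], [341.0, 230.0]), (0.65, [0.719, 0.211, 0.108], [185.0, 126.0]), (0.55, [0.601, -0.296, 0.12], [391.0, 177.0])]
brass_cup [(0.5, [0.661, 0.132, 0.01], [220.0, 157.0]), (0.24, [0.467, -0.297, 0.073], [385.0, 232.0])]
tongs [(0.56, [0.739, 0.008, 0.005], [266.0, 131.0])]
side [ 0.119 -0.731  0.833] 495.3841238201167
0.85
```

View pics/top0.png

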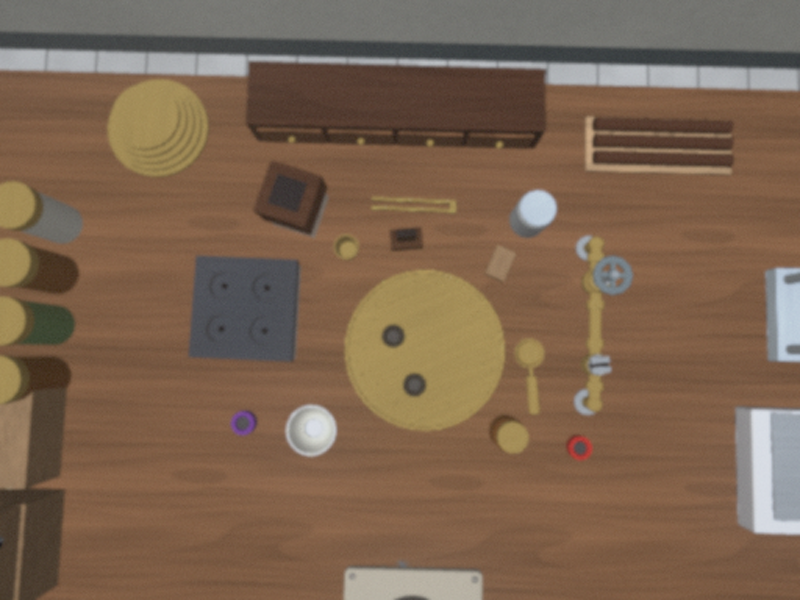

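View pics/side0.png

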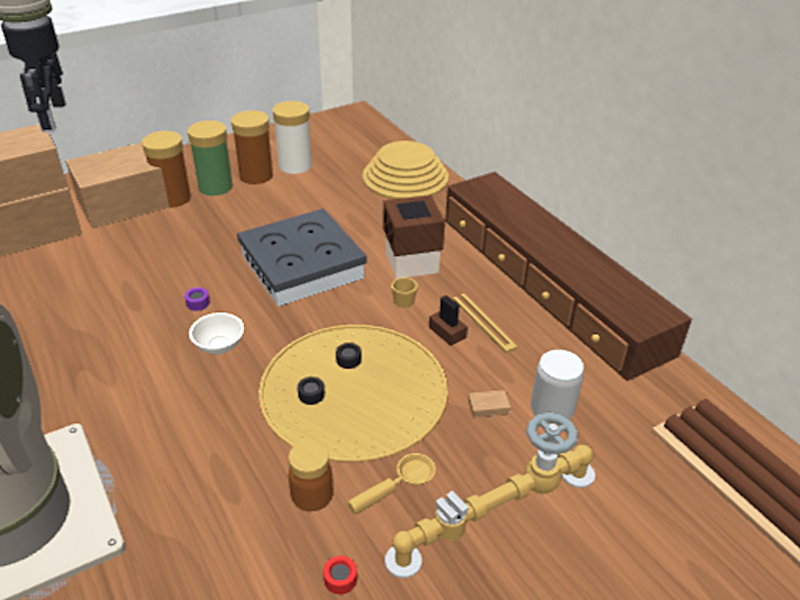

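The top view (800 px scale) shows two black tablets on the tray, at (393,335) and (414,384). The purple disc at (243,423) and red disc at (580,448) are decoys off the tray. The key stands at (406,236), the cock is at (598,365), the handwheel at (612,275) and the lighter at (245,308). Next I'll measure these from depth.

```bash
python3 - <<'E'
from h import *
z=np.load('top0.npz'); p,w,T,K=z['p'],z['w'],z['T'],z['K']
def seg(x0,x1,y0,y1,z0,z1,name):
    m=(w[...,0]>x0)&(w[...,0]<x1)&(w[...,1]>y0)&(w[...,1]<y1)&(w[...,2]>z0)&(w[...,2]<z1)
    q=w[m]; r=cv2.minAreaRect(q[:,:2].astype(np.float32)*1000)
    print(name,len(q),'mean',q.mean(0).round(4),'rect c',np.round(r[0],1),'size',np.round(r[1],1),'ang',round(r[2],1),'zmed',np.median(q[:,2]).round(4))
    return m,q
seg(.4,.7,.18,.4,.045,.065,'lighter')
seg(.47,.54,.01,.08,.013,.03,'tabA')
seg(.39,.45,-.03,.04,.013,.03,'tabB')
seg(.63,.70,-.02,.06,.05,.08,'keyhandle')
seg(.63,.70,-.02,.06,.015,.032,'stand')
seg(.43,.50,-.33,-.26,.062,.085,'cocktop')
seg(.55,.65,-.36,-.24,.10,.135,'wheel')
seg(.40,.70,-.36,-.25,.03,.058,'pipe')
seg(.3,.41,.26,.33,.01,.03,'purple')
# wooden stuff at lighter neighbourhood: max height map
for nm,(a,b,c,d) in dict(shelf=(.75,1.1,-.3,.3),burner=(.66,.8,.14,.28),tin=(.66,.76,-.24,-.14)).items():
    m=(w[...,0]>a)&(w[...,0]<b)&(w[...,1]>c)&(w[...,1]<d)&(w[...,2]>.03); q=w[m]; print(nm,q.min(0).round(3),q.max(0).round(3))
g=np.s_[215:250,362:402]; 
a=cv2.resize(p[215:250,362:402],(400,350),interpolation=cv2.INTER_CUBIC); b=cv2.resize(p[155:200,370:415],(350,350),interpolation=cv2.INTER_CUBIC)
cv2.imwrite('pics/crop1.png',np.hstack([a,b]))
E
```

```text
lighter 4305 mean [0.5441 0.2908 0.0536] rect c [575.8 280.7] size [193.6 236.1] ang 88.1 zmed 0.0545
tabA 171 mean [0.5047 0.0423 0.0215] rect c [503.9  43.3] size [37.6 37.6] ang 1.6 zmed 0.0217
tabB 179 mean [0.4225 0.004  0.0213] rect c [422.4   3.8] size [37.3 37.3] ang 1.9 zmed 0.0216
keyhandle 81 mean [0.6742 0.0234 0.0632] rect c [675.8  23.7] size [15.1 32.1] ang 5.4 zmed 0.0644
stand 169 mean [0.6709 0.025  0.023 ] rect c [675.5  24.7] size [34.7 55.9] ang 7.3 zmed 0.0231
cocktop 108 mean [ 0.4647 -0.2954  0.0708] rect c [ 465.5 -296.4] size [25.2 30.1] ang 2.2 zmed 0.0712
wheel 427 mean [ 0.604  -0.2968  0.124 ] rect c [ 604.1 -296.9] size [59.6 58.6] ang 89.3 zmed 0.1243
pipe 849 mean [ 0.5361 -0.2927  0.0482] rect c [ 541.3 -292.9] size [ 36.2 282. ] ang 89.9 zmed 0.0486
purple 186 mean [0.3506 0.2933 0.017 ] rect c [350.3 293.2] size [37.7 38.2] ang 55.2 zmed 0.0172
shelf [ 0.75  -0.202  0.03 ] [0.96  0.298 0.117]
burner [0.661 0.142 0.031] [0.776 0.267 0.117]
tin [ 0.684 -0.218  0.03 ] [ 0.744 -0.157  0.094]
```

```bash
cat >> h.py <<'E'
def go(pos,yaw):
    "numbers for a move to world pos with tool down, tool x at yaw deg"
    o=monitor.get_obs(); R0=R.from_quat(o['ee_rot']); c,s=np.cos(np.radians(yaw)),np.sin(np.radians(yaw))
    Rt=R.from_matrix(np.array([[c,s,0],[s,-c,0],[0,0,-1]]))
    print('go',np.round(R0.inv().apply(np.array(pos)-o['position']),4).tolist(),np.round((R0.inv()*Rt).as_rotvec(degrees=True),1).tolist(),'clock',o['clock'])
E
python3 - <<'E'
from h import *
print(np.round(eyes.camera_info('wrist')['tool_from_camera'],3), np.array(eyes.camera_info('wrist')['intrinsics']).round(0))
go([.52,.24,.32],0)
E
```

```text
[[ 1.    -0.001  0.     0.001]
 [ 0.001  0.944  0.329 -0.085]
 [-0.    -0.329  0.944 -0.142]
 [ 0.     0.     0.     1.   ]] [[288.   0. 255.]
 [  0. 288. 191.]
 [  0.   0.   1.]]
go [-0.2046, 0.389, -0.0887] [-0.0, -0.0, 67.6] clock 0.85
```

View pics/crop1.png

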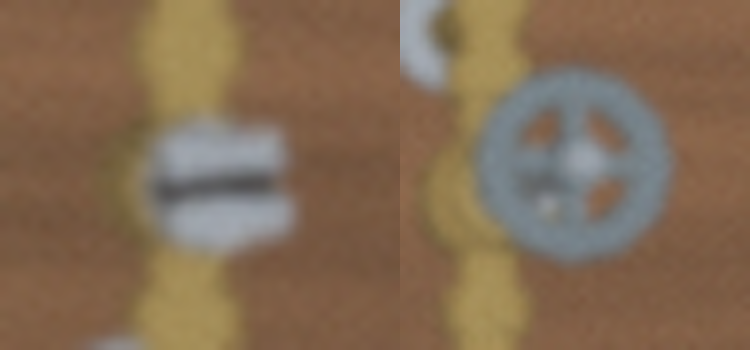

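Emit:
servo_tool(
  motion=[
    [1,-0.02,0.04,-0.02,0,0,8],
    [1,-0.05,0.09,-0.04,0,0,18],
    [1,-0.08,0.15,-0.06,0,0,28],
    [1,-0.1,0.2,-0.08,0,0,38],
    [1,-0.12,0.26,-0.09,0,0,48],
    [1,-0.122,0.354,-0.09,0,0,58],
    [1,-0.122,0.354,-0.09,0,0,67.6],
    [1,-0.122,0.354,-0.09,0,0,67.6],
    [1,-0.122,0.354,-0.09,0,0,67.6],
    [1,-0.122,0.354,-0.09,0,0,67.6],
    [1,-0.122,0.354,-0.09,0,0,67.6],
    [1,-0.122,0.354,-0.09,0,0,67.6],
  ],
)

```text
clock: 2.35
position: [0.5188, 0.3301, 0.3214]
ee_rot: [1.0, 0.0, 0.0, -0.0]
ft_force: [-0.6, -0.1, 0.1]
grip_width: 0.998
```

```bash
cat >> h.py <<'E'
def rect(w,box,name):
    x0,x1,y0,y1,z0,z1=box
    m=(w[...,0]>x0)&(w[...,0]<x1)&(w[...,1]>y0)&(w[...,1]<y1)&(w[...,2]>z0)&(w[...,2]<z1)
    n,l,st,_=cv2.connectedComponentsWithStats(m.astype(np.uint8)); q=w[l==1+np.argmax(st[1:,4])]
    r=cv2.minAreaRect(q[:,:2].astype(np.float32)*1000); ce,rad=cv2.minEnclosingCircle(q[:,:2].astype(np.float32)*1000)
    print(name,len(q),'mean',q.mean(0).round(4),'rect',np.round(r[0],1),np.round(r[1],1),round(r[2],1),'circ',np.round(ce,1),round(rad,1),'z',np.median(q[:,2]).round(4))
E
python3 - <<'E'
from h import *
o=monitor.get_obs(); print(np.round(o['position'],4),np.round(o['ee_rot'],3),np.round(o['joint_pos'],2),o['clock'])
p,d,w,T,K=shot('wrist'); np.savez('w1.npz',p=p,w=w,T=T,K=K); cv2.imwrite('pics/w1.png',cv2.resize(p,(800,600),interpolation=cv2.INTER_CUBIC))
rect(w,(.4,.66,.15,.42,.051,.062),'lighter')
rect(w,(.4,.66,.15,.42,.045,.0525),'pocketlevel')
rect(w,(.46,.55,0,.09,.016,.03),'tabA'); rect(w,(.38,.46,-.04,.05,.016,.03),'tabB')
rect(w,(.63,.72,-.03,.07,.055,.08),'key'); rect(w,(.63,.72,-.03,.07,.018,.030),'stand')
for q in [(.504,.043,.02),(.422,.004,.02),(.543,.288,.056)]: print(proj(q,T,K)*1.5625)
E
```

```text
[0.5188 0.3301 0.3214] [ 1.  0.  0. -0.] [-0.86  0.28  0.29  1.36 -0.08  1.52 -0.58] 2.35
lighter 10204 mean [0.5451 0.3016 0.0555] rect [544.9 295.2] [171.  170.3] 89.1 circ [544.5 296.2] 119.3 z 0.0555
pocketlevel 738 mean [0.5094 0.3316 0.0486] rect [509.3 331.3] [43.7 43.7] 43.2 circ [509.2 331.1] 22.6 z 0.0487
tabA 334 mean [0.506  0.0477 0.0215] rect [505.6  47.3] [39.1 38.6] 52.6 circ [505.8  46.6] 20.3 z 0.0222
tabB 320 mean [0.424  0.0096 0.0215] rect [423.7   8.6] [38.9 38.5] 55.3 circ [423.6   8.8] 20.0 z 0.0222
key 161 mean [0.6755 0.0322 0.0637] rect [676.3  28.7] [13.7 35. ] 5.6 circ [675.9  28.6] 17.7 z 0.0647
stand 259 mean [0.6692 0.0339 0.0234] rect [676.8  28.7] [34.7 58.1] 6.4 circ [671.4  28.5] 29.6 z 0.0233
[385.9375 470.3125]
[320.3125 496.875 ]
[423.4375 285.9375]
```

Emit:
servo_tool(
  motion=[
    [1,-0.003,0.06,0.01,0,0,0],
    [1,-0.006,0.12,0.04,0,0,0],
    [1,-0.009,0.18,0.08,0,0,0],
    [1,-0.013,0.24,0.12,0,0,0],
    [1,-0.013,0.283,0.171,0,0,0],
    [1,-0.013,0.283,0.171,0,0,0],
    [1,-0.013,0.283,0.171,0,0,0],
    [1,-0.013,0.283,0.171,0,0,0],
  ],
)

```text
clock: 3.4
position: [0.5066, 0.048, 0.1513]
ee_rot: [1.0, 0.0, 0.001, -0.0]
ft_force: [0.4, 2.1, 0.5]
grip_width: 1.0
```

```bash
cat >> h.py <<'E'
def st():
    o=monitor.get_obs(); print(np.round(o['position'],4),np.round(o['ee_rot'],3),'j',np.round(o['joint_pos'],2),'F',np.round(o['ft_force'],1),'g',round(float(o['grip_width']),3),'t',round(float(o['clock']),2))
E
python3 - <<'E'
from h import *
st()
p,d,w,T,K=shot('wrist'); cv2.imwrite('pics/w2.png',cv2.resize(p,(800,600),interpolation=cv2.INTER_CUBIC))
rect(w,(.46,.55,0,.09,.016,.03),'tabA'); rect(w,(.38,.46,-.04,.05,.016,.03),'tabB')
E
```

```text
[0.5066 0.048  0.1513] [ 1.     0.     0.001 -0.   ] j [-0.59  0.14  0.44  1.89 -0.07  1.13 -0.12] F [0.4 2.1 0.5] g 1.0 t 3.4
tabA 1250 mean [0.506  0.0468 0.0218] rect [505.8  46.1] [39.6 39. ] 48.1 circ [506.1  45.8] 20.2 z 0.0226
tabB 1147 mean [0.4241 0.0087 0.0217] rect [423.9   7.7] [39.3 38.8] 84.6 circ [423.9   7.8] 20.2 z 0.0226
```

View pics/w2.png

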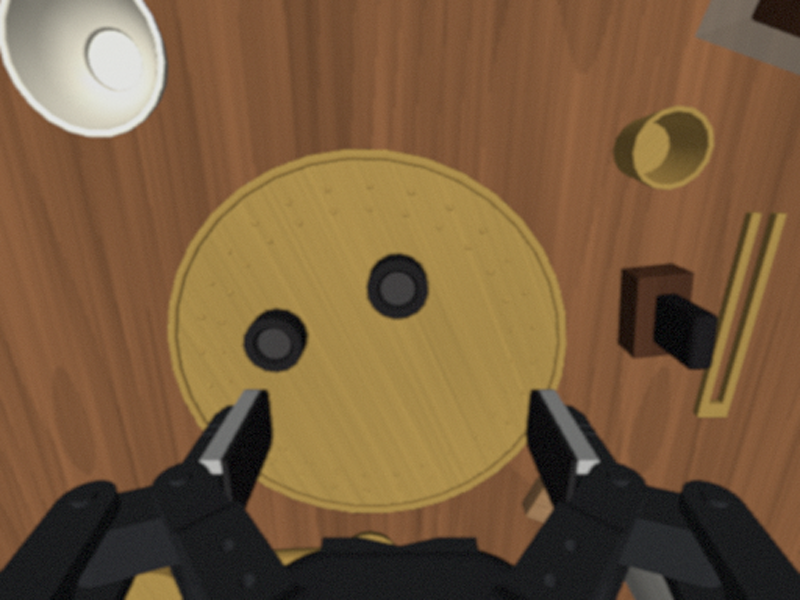

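Emit:
servo_tool(
  motion=[
    [0.75,-0.0005,0.002,0.05,0,0,0],
    [0.75,-0.0005,0.002,0.09,0,0,0],
    [0.75,-0.0005,0.002,0.12,0,0,0],
    [0.75,-0.0005,0.002,0.139,0,0,0],
    [0.75,-0.0005,0.002,0.139,0,0,0],
    [0.75,-0.0005,0.002,0.139,0,0,0],
    [0.3,-0.0005,0.002,0.139,0,0,0],
    [0.3,-0.0005,0.002,0.139,0,0,0],
    [0.3,-0.0005,0.002,0.139,0,0,0],
    [0.3,-0.0005,0.002,0.139,0,0,0],
    [0.3,-0.0005,0.002,0.139,0,0,0],
    [0.3,-0.0005,0.002,0.139,0,0,0],
    [0.3,-0.0005,0.002,0.08,0,0,0],
    [0.3,-0.0005,0.002,0.02,0,0,0],
    [0.3,-0.0005,0.002,0.0,0,0,0],
    [0.3,-0.0005,0.002,0.0,0,0,0],
  ],
  grip_force=25,
)

```text
clock: 5.45
position: [0.5066, 0.045, 0.1522]
ee_rot: [1.0, -0.0, 0.002, -0.001]
ft_force: [-0.3, -0.8, -0.6]
grip_width: 0.454
```

```bash
python3 - <<'E'
from h import *
st()
p,d,w,T,K=shot('wrist'); cv2.imwrite('pics/w3.png',cv2.resize(p,(800,600),interpolation=cv2.INTER_CUBIC))
# tool coords of the held tablet
o=monitor.get_obs(); wt=R.from_quat(o['ee_rot']).inv().apply((w-o['position']).reshape(-1,3)).reshape(w.shape)
m=(abs(wt[...,0])<.02)&(abs(wt[...,1])<.035)&(wt[...,2]>-.035)&(wt[...,2]<.03)
q=wt[m]; print(len(q),q.min(0),q.max(0),np.percentile(q[:,2],[5,25,50,75,95]).round(4))
for a in np.arange(-.03,.03,.004):
    s=q[abs(q[:,1]-a)<.002]; 
    if len(s): print(round(a,3),len(s),s[:,0].min().round(4),s[:,0].max().round(4),np.median(s[:,2]).round(4))
E
```

```text
[0.5066 0.045  0.1522] [ 1.    -0.     0.002 -0.001] j [-0.6   0.13  0.46  1.89 -0.07  1.13 -0.12] F [-0.3 -0.8 -0.6] g 0.454 t 5.45
5054 [-0.01998771 -0.02139856 -0.03496241] [0.01996377 0.0187867  0.00727382] [-0.0208 -0.0127 -0.0114 -0.0083  0.0006]
-0.022 298 -0.0054 0.0079 -0.0044
-0.018 671 -0.0121 0.0136 -0.0101
-0.014 535 -0.02 0.0174 -0.0123
-0.01 563 -0.02 0.0195 -0.0118
-0.006 548 -0.0186 0.02 -0.0097
-0.002 514 -0.0188 0.0199 -0.0092
0.002 538 -0.0185 0.0199 -0.0097
0.006 527 -0.0186 0.0196 -0.0109
0.01 527 -0.0185 0.018 -0.0118
0.014 261 -0.0129 0.0138 -0.0126
0.018 72 -0.0092 0.009 -0.0124
```

View pics/w3.png

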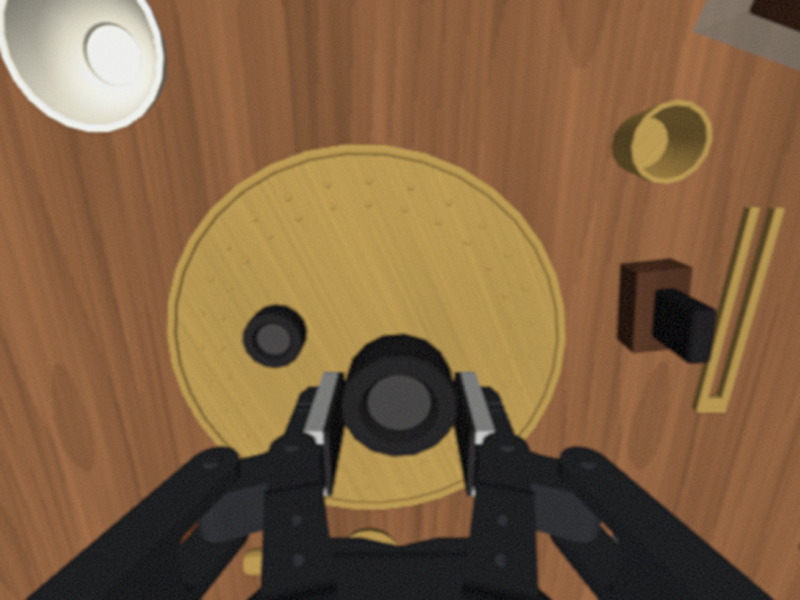

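Emit:
servo_tool(
  motion=[
    [0.3,0.0005,-0.06,0,0,0,0],
    [0.3,0.001,-0.12,0,0,0,0],
    [0.3,0.0015,-0.18,0,0,0,0],
    [0.3,0.002,-0.24,0,0,0,0],
    [0.3,0.0025,-0.2855,0.01,0,0,0],
    [0.3,0.0025,-0.2855,0.05,0,0,0],
    [0.3,0.0025,-0.2855,0.06,0,0,0],
    [0.3,0.0025,-0.2855,0.06,0,0,0],
    [0.3,0.0025,-0.2855,0.06,0,0,0],
  ],
)

```text
clock: 6.62
position: [0.5091, 0.3299, 0.0916]
ee_rot: [1.0, -0.001, 0.001, -0.001]
ft_force: [0.3, 0.1, -0.6]
grip_width: 0.45
```

```bash
python3 - <<'E'
from h import *
st()
p,d,w,T,K=shot('wrist')
rect(w,(.4,.55,.22,.295,.045,.0525),'pocket near'); rect(w,(.55,.62,.22,.295,.045,.0525),'pocket far'); rect(w,(.55,.62,.295,.37,.045,.0525),'pocket far2')
rect(w,(.4,.66,.15,.42,.051,.062),'plate')
rect(w,(.38,.46,-.04,.05,.016,.03),'tabB')
E
```

```text
[0.5091 0.3299 0.0916] [ 1.    -0.001  0.001 -0.001] j [-0.87  0.41  0.28  1.69 -0.13  1.06 -0.56] F [ 0.3  0.1 -0.6] g 0.45 t 6.62
pocket near 1807 mean [0.508  0.2546 0.0489] rect [508.  254.7] [35.6 45.1] 89.3 circ [508.  258.9] 22.6 z 0.0487
pocket far 157 mean [0.5826 0.2733 0.0487] rect [581.8 273.5] [ 8.2 17.4] 78.5 circ [582.  273.7] 8.9 z 0.0487
pocket far2 2924 mean [0.583  0.3295 0.0488] rect [582.4 329.5] [44.2 43.1] 9.6 circ [582. 330.] 22.5 z 0.0487
plate 22847 mean [0.5555 0.3436 0.0555] rect [545.3 319.1] [123.5 171. ] 89.0 circ [545. 319.] 104.8 z 0.0556Traceback (most recent call last):
  File "<stdin>", line 6, in <module>
  File "h.py", line 27, in rect
    n,l,st,_=cv2.connectedComponentsWithStats(m.astype(np.uint8)); q=w[l==1+np.argmax(st[1:,4])]
                                                                            ~~~~~~~~~^^^^^^^^^^
    return _wrapfunc(a, 'argmax', axis=axis, out=out, **kwds)
    return bound(*args, **kwds)
ValueError: attempt to get argmax of an empty sequence
```

Emit:
servo_tool(
  motion=[
    [0.3,0.0005,-0.0002,0.015,0,0,0],
    [0.3,0.0005,-0.0002,0.027,0,0,0],
    [0.3,0.0005,-0.0002,0.033,0,0,0],
    [0.3,0.0005,-0.0002,0.033,0,0,0],
    [0.3,0.0005,-0.0002,0.033,0,0,0],
    [0.65,0.0005,-0.0002,0.033,0,0,0],
    [0.65,0.0005,-0.0002,0.033,0,0,0],
    [0.65,0.0005,-0.0002,0.033,0,0,0],
    [0.65,0.0005,-0.0002,0.01,0,0,0],
    [0.65,0.0005,-0.0002,-0.04,0,0,0],
    [0.65,0.0005,-0.0002,-0.08,0,0,0],
    [0.65,0.0005,-0.0002,-0.08,0,0,0],
    [0.65,0.0005,-0.0002,-0.08,0,0,0],
  ],
)

```text
clock: 8.3
position: [0.5084, 0.3303, 0.1698]
ee_rot: [1.0, -0.0, -0.0, 0.0]
ft_force: [-0.4, 0.2, -1.8]
grip_width: 0.647
```

```bash
python3 - <<'E'
from h import *
st()
p,d,w,T,K=shot('wrist'); cv2.imwrite('pics/w4.png',p)
rect(w,(.48,.54,.30,.37,.06,.075),'tab in pocket'); 
rect(w,(.4,.55,.22,.295,.045,.0525),'pocket near')
rect(w,(.38,.46,-.06,.07,.012,.03),'tabB')
go([.424,.0075,.15],0)
E
```

```text
[0.5084 0.3303 0.1698] [ 1. -0. -0.  0.] j [-0.89  0.33  0.29  1.61 -0.1   1.21 -0.58] F [-0.4  0.2 -1.8] g 0.647 t 8.3
tab in pocket 1513 mean [0.5089 0.3319 0.0667] rect [508.9 331. ] [39.2 39.3] 28.3 circ [509.1 331. ] 20.1 z 0.0676
pocket near 1266 mean [0.5081 0.2578 0.0488] rect [508.2 258.2] [43.4 42.6] 35.2 circ [508.1 258.7] 22.3 z 0.0487Traceback (most recent call last):
  File "<stdin>", line 6, in <module>
  File "h.py", line 27, in rect
    n,l,st,_=cv2.connectedComponentsWithStats(m.astype(np.uint8)); q=w[l==1+np.argmax(st[1:,4])]
                                                                            ~~~~~~~~~^^^^^^^^^^
    return _wrapfunc(a, 'argmax', axis=axis, out=out, **kwds)
    return bound(*args, **kwds)
ValueError: attempt to get argmax of an empty sequence
```

Emit:
servo_tool(
  motion=[
    [0.75,-0.015,0.06,0,0,0,0],
    [0.75,-0.03,0.12,0,0,0,0],
    [0.75,-0.045,0.18,0,0,0,0],
    [0.75,-0.06,0.24,0,0,0,0],
    [0.75,-0.075,0.29,0.01,0,0,0],
    [0.75,-0.0845,0.323,0.02,0,0,0],
    [0.75,-0.0845,0.323,0.02,0,0,0],
    [0.75,-0.0845,0.323,0.02,0,0,0],
    [0.75,-0.0845,0.323,0.02,0,0,0],
  ],
)

```text
clock: 9.48
position: [0.4242, 0.0085, 0.1502]
ee_rot: [1.0, 0.0, -0.0, 0.0]
ft_force: [-0.2, -0.2, 0.7]
grip_width: 0.748
```

```bash
python3 - <<'E'
from h import *
st()
p,d,w,T,K=shot('wrist')
rect(w,(.34,.54,-.12,.12,.012,.03),'tabB')
E
```

```text
[0.4242 0.0085 0.1502] [ 1.  0. -0.  0.] j [-0.63 -0.08  0.49  2.09  0.04  1.13 -0.16] F [-0.2 -0.2  0.7] g 0.748 t 9.47
tabB 1290 mean [0.4236 0.0087 0.0216] rect [423.4   7.8] [38.5 39.4] 1.3 circ [423.6   7.7] 20.0 z 0.0226
```

Emit:
servo_tool(
  motion=[
    [0.75,-0.0005,0.001,0.05,0,0,0],
    [0.75,-0.0005,0.001,0.09,0,0,0],
    [0.75,-0.0005,0.001,0.12,0,0,0],
    [0.75,-0.0005,0.001,0.138,0,0,0],
    [0.75,-0.0005,0.001,0.138,0,0,0],
    [0.75,-0.0005,0.001,0.138,0,0,0],
    [0.3,-0.0005,0.001,0.138,0,0,0],
    [0.3,-0.0005,0.001,0.138,0,0,0],
    [0.3,-0.0005,0.001,0.138,0,0,0],
    [0.3,-0.0005,0.001,0.138,0,0,0],
    [0.3,-0.0005,0.001,0.138,0,0,0],
    [0.3,-0.0005,0.001,0.08,0,0,0],
    [0.3,-0.0005,0.001,0.02,0,0,0],
    [0.3,-0.0005,0.001,0.0,0,0,0],
    [0.3,0.02,-0.06,0,0,0,0],
    [0.3,0.04,-0.12,0,0,0,0],
    [0.3,0.06,-0.18,0,0,0,0],
    [0.3,0.084,-0.235,0,0,0,0],
    [0.3,0.084,-0.2495,0.03,0,0,0],
    [0.3,0.084,-0.2495,0.05,0,0,0],
  ],
)

```text
clock: 12.02
position: [0.5075, 0.2588, 0.0992]
ee_rot: [1.0, 0.001, -0.0, 0.0]
ft_force: [-0.7, 0.2, -0.5]
grip_width: 0.451
```

Emit:
servo_tool(
  motion=[
    [0.3,0,0,0,0,0,0],
    [0.3,0,0,0,0,0,0],
  ],
)

```text
clock: 12.28
position: [0.5087, 0.2569, 0.1015]
ee_rot: [1.0, -0.001, 0.001, -0.0]
ft_force: [0.7, -0.8, -0.3]
grip_width: 0.452
```

```bash
python3 - <<'E'
from h import *
st()
p,d,w,T,K=shot('wrist')
o=monitor.get_obs(); wt=R.from_quat(o['ee_rot']).inv().apply((w-o['position']).reshape(-1,3)).reshape(w.shape)
m=(abs(wt[...,0])<.02)&(abs(wt[...,1])<.03)&(wt[...,2]>-.017)&(wt[...,2]<.02)
q=wt[m]; print(len(q),q.min(0),q.max(0),np.median(q[:,2]))
rect(w,(.55,.62,.22,.295,.045,.0525),'pocket far'); rect(w,(.55,.62,.295,.37,.045,.0525),'pocket far2')
E
```

```text
[0.5087 0.2569 0.1015] [ 1.    -0.001  0.001 -0.   ] j [-0.85  0.33  0.36  1.78 -0.13  1.06 -0.45] F [ 0.7 -0.8 -0.3] g 0.452 t 12.28
4854 [-0.01999746 -0.02098094 -0.01696125] [0.01998227 0.01864259 0.00990003] -0.008543291748056337
pocket far 2708 mean [0.5817 0.2576 0.0488] rect [581.1 257.8] [43.5 43.1] 4.1 circ [580.9 257.6] 22.7 z 0.0487
pocket far2 3930 mean [0.5829 0.3313 0.0488] rect [582.2 330.8] [43.9 44.5] 20.6 circ [582.1 330.8] 22.6 z 0.0487
```

Emit:
servo_tool(
  motion=[
    [0.3,0,-0.0007,0.015,0,0,0],
    [0.3,0,-0.0007,0.032,0,0,0],
    [0.3,0,-0.0007,0.042,0,0,0],
    [0.3,0,-0.0007,0.042,0,0,0],
    [0.3,0,-0.0007,0.042,0,0,0],
    [0.65,0,-0.0007,0.042,0,0,0],
    [0.65,0,-0.0007,0.042,0,0,0],
    [0.65,0,-0.0007,0.042,0,0,0],
    [0.65,0,-0.0007,0.02,0,0,0],
    [0.65,0,-0.0007,-0.03,0,0,0],
    [0.65,0,-0.0007,-0.08,0,0,0],
    [0.65,0,-0.0007,-0.12,0,0,0],
    [0.65,0,-0.0007,-0.12,0,0,0],
  ],
)

```text
clock: 13.95
position: [0.5097, 0.2584, 0.2238]
ee_rot: [1.0, -0.0, 0.002, -0.002]
ft_force: [-0.1, 0.1, -0.9]
grip_width: 0.65
```

```bash
python3 - <<'E'
from h import *
st()
p,d,w,T,K=shot('wrist'); cv2.imwrite('pics/w5.png',p)
rect(w,(.48,.54,.30,.37,.06,.075),'tab1'); rect(w,(.48,.54,.22,.295,.06,.075),'tab2'); rect(w,(.48,.54,.22,.295,.063,.075),'tab2rim')
rect(w,(.63,.72,-.03,.07,.055,.08),'key'); rect(w,(.63,.72,-.03,.07,.018,.030),'stand')
go([.67,.028,.16],0)
E
```

```text
[0.5097 0.2584 0.2238] [ 1.    -0.     0.002 -0.002] j [-0.87  0.21  0.38  1.64 -0.08  1.29 -0.48] F [-0.1  0.1 -0.9] g 0.65 t 13.95
tab1 1293 mean [0.5119 0.3328 0.067 ] rect [511.8 332.3] [38.9 38.1] 0.1 circ [511.8 332.5] 19.8 z 0.0678
tab2 1058 mean [0.5084 0.2588 0.0668] rect [508.  258.5] [38.9 38.8] 0.2 circ [508.6 258.1] 20.0 z 0.0677
tab2rim 1034 mean [0.5083 0.2585 0.0669] rect [508.  258.5] [38.9 38.8] 0.2 circ [508.6 258.1] 20.0 z 0.0678
key 2 mean [0.6717 0.0135 0.064 ] rect [671.7  13.5] [1.4 0. ] -92.2 circ [671.7  13.5] 0.7 z 0.064Traceback (most recent call last):
  File "<stdin>", line 5, in <module>
  File "h.py", line 27, in rect
    n,l,st,_=cv2.connectedComponentsWithStats(m.astype(np.uint8)); q=w[l==1+np.argmax(st[1:,4])]
                                                                            ~~~~~~~~~^^^^^^^^^^
    return _wrapfunc(a, 'argmax', axis=axis, out=out, **kwds)
    return bound(*args, **kwds)
ValueError: attempt to get argmax of an empty sequence
```

Emit:
servo_tool(
  motion=[
    [0.65,0.03,0.05,0,0,0,-2],
    [0.65,0.06,0.1,0,0,0,-4],
    [0.65,0.1,0.15,0,0,0,-6],
    [0.65,0.14,0.2,0.02,0,0,-6],
    [0.65,0.165,0.2285,0.05,0,0,-6],
    [0.65,0.165,0.2285,0.05,0,0,-6],
    [0.65,0.165,0.2285,0.05,0,0,-6],
    [0.65,0.165,0.2285,0.05,0,0,-6],
    [0.65,0.165,0.2285,0.05,0,0,-6],
  ],
)

```text
clock: 15.12
position: [0.673, 0.0303, 0.1711]
ee_rot: [0.999, 0.053, 0.001, -0.0]
ft_force: [1.0, 0.5, -0.6]
grip_width: 0.652
```

```bash
python3 - <<'E'
from h import *
st()
p,d,w,T,K=shot('wrist'); cv2.imwrite('pics/w6.png',cv2.resize(p,(800,600),interpolation=cv2.INTER_CUBIC))
rect(w,(.63,.72,-.03,.07,.059,.08),'key'); rect(w,(.63,.72,-.03,.07,.019,.030),'stand')
E
```

```text
[0.673  0.0303 0.1711] [ 0.999  0.053  0.001 -0.   ] j [-0.46  0.5   0.49  1.42 -0.24  1.28  0.15] F [ 1.   0.5 -0.6] g 0.652 t 15.12
key 526 mean [0.6767 0.0298 0.0651] rect [676.9  29. ] [13.1 33.1] 5.9 circ [677.1  28.7] 17.1 z 0.0653
stand 1104 mean [0.6759 0.0333 0.0236] rect [676.8  28.1] [33.9 56.6] 6.2 circ [676.9  28.3] 32.5 z 0.0236
```

View pics/w6.png

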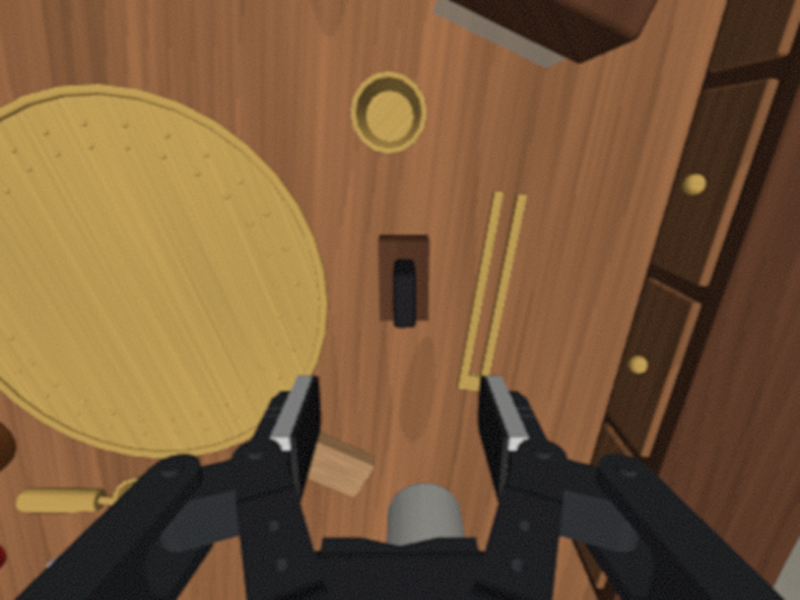

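Emit:
servo_tool(
  motion=[
    [0.65,0.0038,0.002,0.04,0,0,0],
    [0.65,0.0038,0.002,0.08,0,0,0],
    [0.65,0.0038,0.002,0.12,0,0,0],
    [0.65,0.0038,0.002,0.141,0,0,0],
    [0.65,0.0038,0.002,0.141,0,0,0],
    [0.65,0.0038,0.002,0.141,0,0,0],
    [0,0.0038,0.002,0.141,0,0,0],
    [0,0.0038,0.002,0.141,0,0,0],
    [0,0.0038,0.002,0.141,0,0,0],
    [0,0.0038,0.002,0.141,0,0,0],
    [0,0.0038,0.002,0.141,0,0,0],
    [0,0.0038,0.002,0.141,0,0,0],
    [0,0.0038,0.002,0.141,0,0,0],
  ],
  grip_force=60,
)

```text
clock: 16.8
position: [0.6775, 0.0275, 0.0302]
ee_rot: [0.999, 0.052, 0.001, -0.0]
ft_force: [-0.5, -0.3, 6.9]
grip_width: 0.158
```

```bash
python3 - <<'E'
from h import *
st(); print(R.from_quat(monitor.get_obs()['ee_rot']).as_matrix().round(3).tolist())
E
```

```text
[0.6775 0.0275 0.0302] [ 0.999  0.052  0.001 -0.   ] j [-0.42  0.65  0.44  1.52 -0.3   1.04  0.2 ] F [-0.5 -0.3  6.9] g 0.158 t 16.8
[[0.995, 0.104, 0.001], [0.104, -0.995, 0.0], [0.001, -0.0, -1.0]]
```

Emit:
servo_tool(
  motion=[
    [0,0,0,-0.015,0,0,0],
    [0,0,0,-0.045,0,0,0],
    [0,0,0,-0.1,0,0,0],
    [0,0,0,-0.15,0,0,0],
    [0,0,0,-0.18,0,0,0],
    [0,-0.03,0.038,-0.18,0,0,0],
    [0,-0.07,0.087,-0.18,0,0,0],
    [0,-0.11,0.137,-0.18,0,0,0],
    [0,-0.15,0.186,-0.18,0,0,0],
    [0,-0.19,0.236,-0.18,0,0,0],
    [0,-0.22,0.273,-0.18,0,0,0],
    [0,-0.243,0.302,-0.18,0,0,0],
    [0,-0.243,0.302,-0.17,0,0,0],
    [0,-0.243,0.302,-0.17,0,0,0],
    [0,-0.243,0.302,-0.17,0,0,0],
    [0,-0.243,0.302,-0.17,0,0,0],
  ],
)

```text
clock: 18.8
position: [0.4673, -0.2974, 0.1995]
ee_rot: [0.999, 0.053, 0.0, -0.0]
ft_force: [0.1, 0.2, 0.5]
grip_width: 0.154
```

```bash
python3 - <<'E'
from h import *
st()
p,d,w,T,K=shot('wrist'); np.savez('w7.npz',p=p,w=w,T=T,K=K)
cv2.imwrite('pics/w7.png',cv2.resize(p,(800,600),interpolation=cv2.INTER_CUBIC))
rect(w,(.42,.51,-.34,-.25,.066,.08),'cocktop')
o=monitor.get_obs(); wt=R.from_quat(o['ee_rot']).inv().apply((w-o['position']).reshape(-1,3)).reshape(w.shape)
m=(abs(wt[...,0])<.02)&(abs(wt[...,1])<.03)&(wt[...,2]>.008)&(wt[...,2]<.04)
q=wt[m]; print('blade',len(q),q.min(0),q.max(0),np.median(q,0))
E
```

```text
[ 0.4673 -0.2974  0.1995] [ 0.999  0.053  0.    -0.   ] j [-0.11  0.22  0.68  1.73 -0.15  1.25  0.72] F [0.1 0.2 0.5] g 0.154 t 18.8
cocktop 300 mean [ 0.4739 -0.2916  0.0714] rect [ 474.1 -292.1] [ 9.  29.4] 6.3 circ [ 474.4 -292.2] 15.2 z 0.0715
blade 29 [-0.00112031 -0.01216494  0.01719856] [ 0.00136862 -0.01151239  0.02772937] [ 9.45315199e-05 -1.18079704e-02  2.23931149e-02]
```

View pics/w7.png

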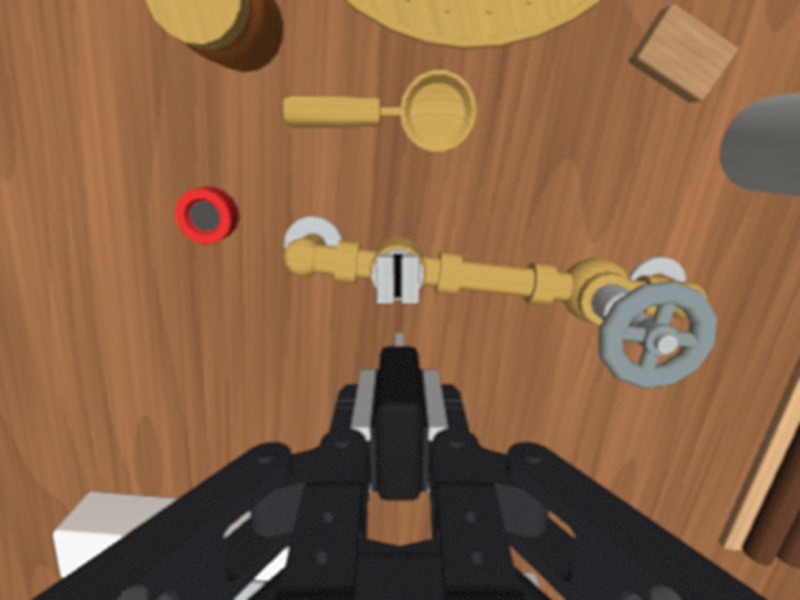

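```bash
python3 - <<'E'
from h import *
z=np.load('w7.npz'); w=z['w']
m=(w[...,0]>.42)&(w[...,0]<.51)&(w[...,1]>-.34)&(w[...,1]<-.25)&(w[...,2]>.066)&(w[...,2]<.08)
n,l,stt,_=cv2.connectedComponentsWithStats(m.astype(np.uint8))
for i in range(1,n):
    q=w[l==i]
    if len(q)>50:
        r=cv2.minAreaRect(q[:,:2].astype(np.float32)*1000); print(len(q),np.round(r[0],1),np.round(r[1],1),round(r[2],1))
q=w[m]; print(np.round(cv2.minAreaRect(q[:,:2].astype(np.float32)*1000)[0],1))
# dark slot pixels, projected at z=.072
T,K,p=z['T'],z['K'],z['p']
g=p.max(2); u0,v0=[int(a) for a in proj([.4667,-.293,.072],T,K)]
sub=g[v0-14:v0+15,u0-7:u0+8]; ys,xs=np.where(sub<50); 
ray=lambda u,v:(lambda d:T[:3,3]+d*(.072-T[2,3])/d[2])(T[:3,:3]@np.linalg.inv(K)@[u,v,1])
P=np.array([ray(u0-7+x,v0-14+y) for x,y in zip(xs,ys)]); print(len(P),np.round(cv2.minAreaRect((P[:,:2]*1000).astype(np.float32)),1) if 0 else cv2.minAreaRect((P[:,:2]*1000).astype(np.float32)),P.mean(0))
E
```

```text
297 [ 458.4 -293.7] [ 9.  29.5] 5.4
300 [ 474.1 -292.1] [ 9.  29.4] 6.3
[ 466.3 -293. ]
73 ((465.4894714355469, -290.82330322265625), (1.9738311767578125, 24.33356285095215), 5.989283561706543) [ 0.46545589 -0.2903773   0.072     ]
```

Emit:
servo_tool(
  motion=[
    [0,-0.0006,-0.0038,0.03,0,0,0],
    [0,-0.0006,-0.0038,0.06,0,0,0],
    [0,-0.0006,-0.0038,0.075,0,0,0],
    [0,-0.0006,-0.0038,0.075,0,0,0],
    [0,-0.0006,-0.0038,0.075,0,0,0],
  ],
)

```text
clock: 19.48
position: [0.4662, -0.2949, 0.1254]
ee_rot: [0.999, 0.052, 0.001, 0.0]
ft_force: [0.6, 0.5, -0.4]
grip_width: 0.157
```

```bash
python3 - <<'E'
from h import *
st()
p,d,w,T,K=shot('wrist'); v,u=[int(a) for a in proj([.4663,-.293,.072],T,K)[::-1]]
c=p[max(0,v-70):v+80,u-75:u+75]; cv2.imwrite('pics/w8.png',cv2.resize(c,(600,600),interpolation=cv2.INTER_CUBIC))
m=(w[...,0]>.42)&(w[...,0]<.51)&(w[...,1]>-.34)&(w[...,1]<-.25)&(w[...,2]>.066)&(w[...,2]<.08)
n,l,stt,_=cv2.connectedComponentsWithStats(m.astype(np.uint8))
for i in range(1,n):
    q=w[l==i]
    if len(q)>50:
        r=cv2.minAreaRect(q[:,:2].astype(np.float32)*1000); print(len(q),np.round(r[0],1),np.round(r[1],1),round(r[2],1))
E
```

```text
[ 0.4662 -0.2949  0.1254] [0.999 0.052 0.001 0.   ] j [-0.08  0.29  0.66  1.82 -0.2   1.1   0.75] F [ 0.6  0.5 -0.4] g 0.157 t 19.48
474 [ 458.2 -293.5] [ 9.8 29.2] 5.3
440 [ 474.  -292.1] [ 9.9 29.5] 5.4
```

View pics/w8.png

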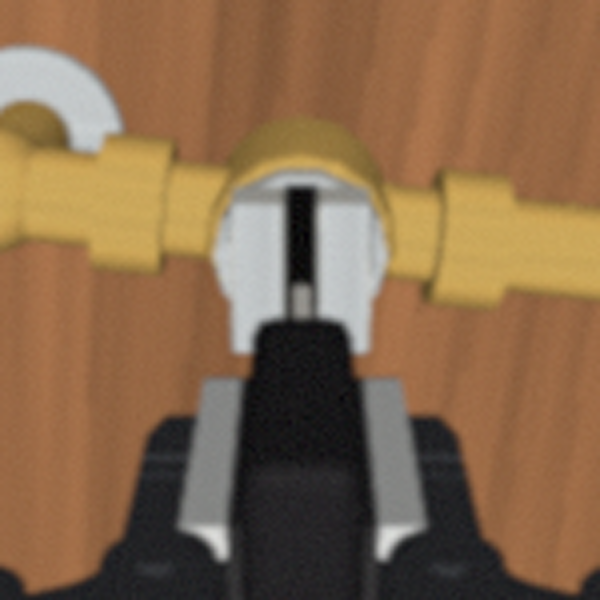

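Emit:
servo_tool(
  motion=[
    [0,0,-0.0007,0.012,0,0,0],
    [0,0,-0.0007,0.022,0,0,0],
    [0,0,-0.0007,0.028,0,0,0],
    [0,0,-0.0007,0.034,0,0,0],
    [0,0,-0.0007,0.034,0,0,0],
    [0,0,-0.0007,0.034,0,0,0],
  ],
)

```text
clock: 20.27
position: [0.4657, -0.2938, 0.0905]
ee_rot: [0.999, 0.052, 0.0, 0.0]
ft_force: [0.5, 0.5, -1.1]
grip_width: 0.157
```

Emit:
servo_tool(
  motion=[
    [0,0,0,0,0,0,-8],
    [0,0,0,0,0,0,-16],
    [0,0,0,0,0,0,-24],
    [0,0,0,0,0,0,-32],
    [0,0,0,0,0,0,-40],
    [0,0,0,0,0,0,-48],
    [0,0,0,0,0,0,-56],
    [0,0,0,0,0,0,-64],
    [0,0,0,0,0,0,-72],
    [0,0,0,0,0,0,-80],
    [0,0,0,0,0,0,-84],
    [0,0,0,0,0,0,-84],
    [0,0,0,0,0,0,-84],
  ],
)

```text
clock: 21.9
position: [0.4655, -0.2942, 0.0905]
ee_rot: [0.708, 0.706, -0.0, 0.0]
ft_force: [-2.1, -2.7, 0.1]
grip_width: 0.16
```

```bash
python3 - <<'E'
from h import *
st(); print(monitor.get_obs()['torque'])
M=R.from_quat(monitor.get_obs()['ee_rot']).as_matrix(); print('yaw',np.degrees(np.arctan2(M[1,0],M[0,0])))
E
```

```text
[ 0.4655 -0.2942  0.0905] [ 0.708  0.706 -0.     0.   ] j [ 0.14  0.3   0.4   1.84 -0.14  1.02  2.16] F [-2.1 -2.7  0.1] g 0.16 t 21.9
[-0.52915499  0.25920399 -0.07120405]
yaw 89.83997545390369
```

Emit:
servo_tool(
  motion=[
    [0,0,0,0,0,0,-3],
    [0,0,0,0,0,0,-6],
    [0,0,0,0,0,0,-8],
    [0,0,0,0,0,0,-9],
    [0,0,0,0,0,0,-9],
    [0,0,0,0,0,0,-9],
  ],
)

```text
clock: 22.65
position: [0.4655, -0.2942, 0.0904]
ee_rot: [0.65, 0.76, -0.0, 0.0]
ft_force: [-1.7, -4.3, 1.8]
grip_width: 0.153
```

```bash
python3 - <<'E'
from h import *
st(); print(monitor.get_obs()['torque'])
M=R.from_quat(monitor.get_obs()['ee_rot']).as_matrix(); print('yaw',np.degrees(np.arctan2(M[1,0],M[0,0])))
E
```

```text
[ 0.4655 -0.2942  0.0904] [ 0.65  0.76 -0.    0.  ] j [ 0.16  0.3   0.37  1.84 -0.13  1.02  2.31] F [-1.7 -4.3  1.8] g 0.153 t 22.65
[-1.19481773  0.41808043 -0.03877529]
yaw 98.89617031182837
```

Emit:
servo_tool(
  motion=[
    [0,0,0,0,0,0,-2],
    [0,0,0,0,0,0,-4],
    [0,0,0,0,0,0,-5],
    [0,0,0,0,0,0,-5],
    [0,0,0,0,0,0,-5],
  ],
)

```text
clock: 23.28
position: [0.4655, -0.2943, 0.0905]
ee_rot: [0.617, 0.787, 0.0, 0.0]
ft_force: [-1.9, -5.1, 2.0]
grip_width: 0.156
```

```bash
python3 - <<'E'
from h import *
st(); print(monitor.get_obs()['torque'])
M=R.from_quat(monitor.get_obs()['ee_rot']).as_matrix(); print('yaw',np.degrees(np.arctan2(M[1,0],M[0,0])))
p,d,w,T,K=shot('wrist'); v,u=[int(a) for a in proj([.4663,-.293,.072],T,K)[::-1]]
c=p[max(0,v-70):v+80,u-75:u+75]; cv2.imwrite('pics/w9.png',cv2.resize(c,(600,600),interpolation=cv2.INTER_CUBIC))
m=(w[...,0]>.42)&(w[...,0]<.51)&(w[...,1]>-.34)&(w[...,1]<-.25)&(w[...,2]>.066)&(w[...,2]<.08)
n,l,stt,_=cv2.connectedComponentsWithStats(m.astype(np.uint8))
for i in range(1,n):
    q=w[l==i]
    if len(q)>50:
        r=cv2.minAreaRect(q[:,:2].astype(np.float32)*1000); print(len(q),np.round(r[0],1),np.round(r[1],1),round(r[2],1))
E
```

```text
[ 0.4655 -0.2943  0.0905] [0.617 0.787 0.    0.   ] j [ 0.17  0.3   0.36  1.84 -0.12  1.02  2.39] F [-1.9 -5.1  2. ] g 0.156 t 23.27
[-1.22759663  0.48970668 -0.71136406]
yaw 103.84019921179242
363 [ 460.1 -300.3] [12.  19.9] 89.2
281 [ 457.3 -285.2] [10.  13.7] 89.2
```

View pics/w9.png

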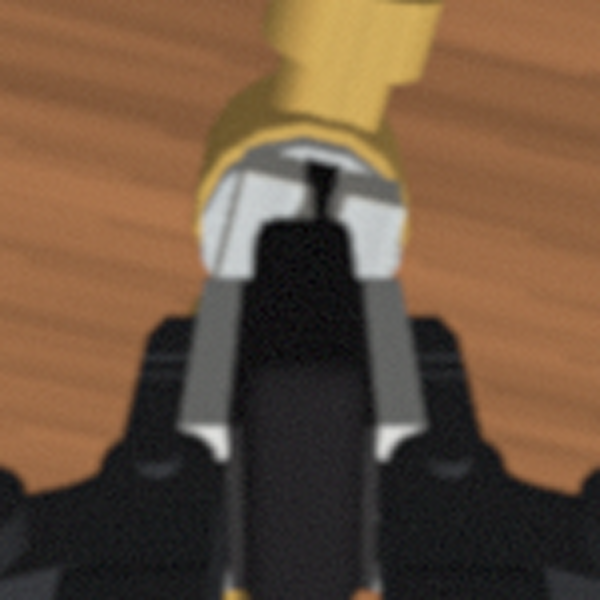

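Emit:
servo_tool(
  motion=[
    [0,0,0,0,0,0,3],
    [0,0,0,0,0,0,6],
    [0,0,0,0,0,0,9],
    [0,0,0,0,0,0,9],
    [0,0,0,-0.01,0,0,9],
    [0,0,0,-0.03,0,0,9],
    [0,0,0,-0.07,0,0,9],
    [0,0,0,-0.12,0,0,9],
    [0,0,0,-0.12,0,0,9],
    [0,0,0,-0.12,0,0,9],
  ],
)

```text
clock: 24.58
position: [0.4656, -0.2927, 0.2097]
ee_rot: [0.675, 0.738, 0.0, -0.001]
ft_force: [0.1, 0.4, -1.7]
grip_width: 0.152
```

```bash
python3 - <<'E'
from h import *
st()
M=R.from_quat(monitor.get_obs()['ee_rot']).as_matrix(); print('yaw',np.degrees(np.arctan2(M[1,0],M[0,0])))
p,d,w,T,K=shot('wrist'); cv2.imwrite('pics/w10.png',cv2.resize(p,(800,600),interpolation=cv2.INTER_CUBIC))
m=(w[...,0]>.42)&(w[...,0]<.51)&(w[...,1]>-.34)&(w[...,1]<-.25)&(w[...,2]>.066)&(w[...,2]<.08)
n,l,stt,_=cv2.connectedComponentsWithStats(m.astype(np.uint8))
for i in range(1,n):
    q=w[l==i]
    if len(q)>50:
        r=cv2.minAreaRect(q[:,:2].astype(np.float32)*1000); print(len(q),np.round(r[0],1),np.round(r[1],1),round(r[2],1))
rect(w,(.40,.72,-.32,-.27,.03,.055),'pipe')
o=monitor.get_obs(); wt=R.from_quat(o['ee_rot']).inv().apply((w-o['position']).reshape(-1,3)).reshape(w.shape)
m=(abs(wt[...,0])<.02)&(abs(wt[...,1])<.03)&(wt[...,2]>.008)&(wt[...,2]<.04)
q=wt[m]; print('blade',len(q),q.min(0),q.max(0),np.median(q,0))
m=(abs(wt[...,0])<.0055)&(abs(wt[...,1])<.03)&(wt[...,2]>-.05)&(wt[...,2]<.008); print('handle',wt[m].min(0),np.median(wt[m],0))
E
```

```text
[ 0.4656 -0.2927  0.2097] [ 0.675  0.738  0.    -0.001] j [ 0.12  0.18  0.4   1.71 -0.07  1.26  2.2 ] F [ 0.1  0.4 -1.7] g 0.152 t 24.57
yaw 95.04799989826357
284 [ 466.  -301.1] [ 9.9 30.6] 89.3
288 [ 465.8 -285.1] [10.  29.8] 89.7
pipe 1203 mean [ 0.4282 -0.2931  0.0492] rect [ 436.1 -294.3] [72.5 37.4] 2.5 circ [ 437.1 -294.3] 39.1 z 0.0497
blade 30 [ 0.00013193 -0.01078041  0.01702104] [ 0.00260711 -0.00976767  0.02627126] [ 0.00138671 -0.0103388   0.02140036]
handle [-0.00549393 -0.01725536 -0.03774643] [-6.44875033e-05 -1.03823464e-02 -3.53556777e-02]
```

View pics/w10.png

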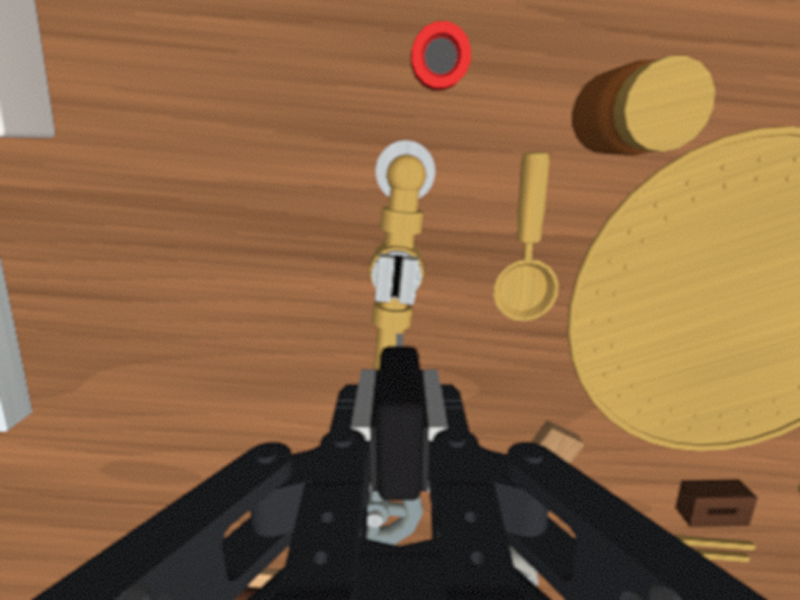

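Emit:
servo_tool(
  motion=[
    [0,0.02,0.016,0,0,0,8],
    [0,0.05,0.04,0,0,0,17],
    [0,0.08,0.064,0,0,0,26],
    [0,0.11,0.088,0,0,0,35],
    [0,0.14,0.112,0,0,0,44],
    [0,0.17,0.136,0,0,0,53],
    [0,0.2,0.16,0,0,0,62],
    [0,0.23,0.183,0,0,0,71],
    [0,0.26,0.207,0,0,0,80],
    [0,0.285,0.226,0.02,0,0,86],
    [0,0.301,0.239,0.05,0,0,89],
    [0,0.301,0.239,0.05,0,0,89],
    [0,0.301,0.239,0.05,0,0,89],
    [0,0.301,0.239,0.05,0,0,89],
    [0,0.301,0.239,0.05,0,0,89],
  ],
)

```text
clock: 26.5
position: [0.6779, 0.0259, 0.1614]
ee_rot: [0.999, 0.052, 0.001, -0.0]
ft_force: [-0.1, 0.5, 0.7]
grip_width: 0.153
```

```bash
python3 - <<'E'
from h import *
st()
M=R.from_quat(monitor.get_obs()['ee_rot']).as_matrix(); print('yaw',np.degrees(np.arctan2(M[1,0],M[0,0])))
p,d,w,T,K=shot('wrist'); 
v,u=[int(a) for a in proj([.677,.0285,.024],T,K)[::-1]]
c=p[max(0,v-70):v+80,u-75:u+75]; cv2.imwrite('pics/w11.png',cv2.resize(c,(600,600),interpolation=cv2.INTER_CUBIC))
rect(w,(.63,.72,-.03,.07,.019,.030),'stand')
o=monitor.get_obs(); wt=R.from_quat(o['ee_rot']).inv().apply((w-o['position']).reshape(-1,3)).reshape(w.shape)
m=(abs(wt[...,0])<.02)&(abs(wt[...,1])<.03)&(wt[...,2]>.008)&(wt[...,2]<.04)
q=wt[m]; print('blade',len(q),q.min(0),q.max(0),np.median(q,0)); print('dx/dz',np.polyfit(q[:,2],q[:,0],1))
E
```

```text
[0.6779 0.0259 0.1614] [ 0.999  0.052  0.001 -0.   ] j [-0.38  0.51  0.39  1.41 -0.2   1.26  0.13] F [-0.1  0.5  0.7] g 0.153 t 26.5
yaw 5.9109094513007125
stand 1622 mean [0.6767 0.0294 0.0235] rect [676.9  28.1] [34.  56.8] 6.3 circ [676.9  28.2] 32.7 z 0.0235
blade 32 [-0.0012758  -0.01179757  0.01731092] [ 0.00125842 -0.01089085  0.02698221] [-2.06115550e-05 -1.14604534e-02  2.18307280e-02]
dx/dz [ 0.0434944  -0.00085747]
```

View pics/w11.png

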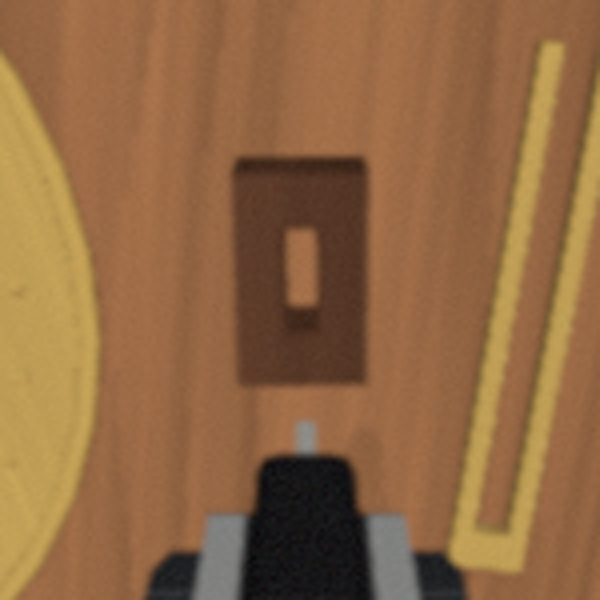

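Emit:
servo_tool(
  motion=[
    [0,-0.0007,-0.002,0.04,0,0,0],
    [0,-0.0007,-0.002,0.08,0,0,0],
    [0,-0.0007,-0.002,0.096,0,0,0],
    [0,-0.0007,-0.002,0.096,0,0,0],
    [0,-0.0007,-0.002,0.096,0,0,0],
    [0,-0.0007,-0.002,0.096,0,0,0],
  ],
)

```text
clock: 27.3
position: [0.6777, 0.0287, 0.066]
ee_rot: [0.999, 0.052, 0.001, -0.0]
ft_force: [0.5, -1.1, -0.7]
grip_width: 0.155
```

Emit:
servo_tool(
  motion=[
    [0,-0.0004,0.0006,0.012,0,0,0],
    [0,-0.0004,0.0006,0.022,0,0,0],
    [0,-0.0004,0.0006,0.03,0,0,0],
    [0,-0.0004,0.0006,0.035,0,0,0],
    [0,-0.0004,0.0006,0.035,0,0,0],
    [0,-0.0004,0.0006,0.035,0,0,0],
  ],
)

```text
clock: 28.05
position: [0.6763, 0.028, 0.0302]
ee_rot: [0.999, 0.052, -0.0, -0.0]
ft_force: [-5.7, -0.1, 9.4]
grip_width: 0.154
```

Emit:
servo_tool(
  motion=[
    [0.2,0,0,0,0,0,0],
    [0.3,0,0,0,0,0,0],
    [0.55,0,0,0,0,0,0],
    [0.55,0,0,0,0,0,0],
    [0.55,0,0,-0.03,0,0,0],
    [0.55,0,0,-0.08,0,0,0],
    [0.55,0,0,-0.13,0,0,0],
    [0.55,0,0,-0.15,0,0,0],
    [0.55,0,0,-0.15,0,0,0],
    [0.55,0,0,-0.15,0,0,0],
  ],
)

```text
clock: 29.3
position: [0.6756, 0.0281, 0.1772]
ee_rot: [0.999, 0.052, -0.001, 0.0]
ft_force: [0.2, -0.2, -0.8]
grip_width: 0.55
```

```bash
python3 - <<'E'
from h import *
st()
p,d,w,T,K=shot('wrist'); 
rect(w,(.63,.72,-.03,.07,.059,.08),'key'); rect(w,(.63,.72,-.03,.07,.019,.030),'stand')
E
```

```text
[0.6756 0.0281 0.1772] [ 0.999  0.052 -0.001  0.   ] j [-0.39  0.49  0.39  1.4  -0.19  1.29  0.12] F [ 0.2 -0.2 -0.8] g 0.55 t 29.3
key 504 mean [0.6766 0.0304 0.065 ] rect [676.9  29.2] [13.2 33.5] 5.7 circ [676.6  29.1] 17.0 z 0.0652
stand 1054 mean [0.6762 0.0333 0.0236] rect [676.5  28.5] [33.5 55.9] 6.8 circ [677.   28.5] 32.2 z 0.0236
```

Emit:
servo_tool(
  motion=[
    [0.55,0,0,-0.04,0,0,9],
    [0.55,-0.01,0.03,-0.063,0,0,18],
    [0.6,-0.02,0.06,-0.063,0,0,27],
    [0.7,-0.03,0.09,-0.063,0,0,36],
    [0.8,-0.04,0.12,-0.063,0,0,45],
    [1,-0.05,0.15,-0.063,0,0,54],
    [1,-0.06,0.18,-0.063,0,0,63],
    [1,-0.07,0.21,-0.063,0,0,72],
    [1,-0.08,0.24,-0.063,0,0,81],
    [1,-0.09,0.27,-0.063,0,0,90],
    [1,-0.1,0.3,-0.063,0,0,99],
    [1,-0.105,0.316,-0.063,0,0,108],
    [1,-0.105,0.316,-0.063,0,0,117],
    [1,-0.105,0.316,-0.063,0,0,126],
    [1,-0.105,0.316,-0.063,0,0,136],
    [1,-0.105,0.316,-0.063,0,0,146],
    [1,-0.105,0.316,-0.063,0,0,146],
    [1,-0.105,0.316,-0.063,0,0,146],
    [1,-0.105,0.316,-0.063,0,0,146],
    [1,-0.105,0.316,-0.063,0,0,146],
  ],
)

```text
clock: 31.85
position: [0.6047, -0.2972, 0.2423]
ee_rot: [-0.342, 0.94, 0.0, 0.0]
ft_force: [0.7, 0.1, -0.3]
grip_width: 0.996
```

```bash
cat >> h.py <<'E'
def yaw():
    M=R.from_quat(monitor.get_obs()['ee_rot']).as_matrix(); print('yaw',np.degrees(np.arctan2(M[1,0],M[0,0])).round(1))
def circ(w,box):
    x0,x1,y0,y1,z0,z1=box
    q=w[(w[...,0]>x0)&(w[...,0]<x1)&(w[...,1]>y0)&(w[...,1]<y1)&(w[...,2]>z0)&(w[...,2]<z1)]
    h=cv2.convexHull(q[:,:2].astype(np.float32)*1000); print('ellipse',cv2.fitEllipse(h),'zmed',np.median(q[:,2]),'zmax',q[:,2].max())
    o=monitor.get_obs(); c=np.array([*np.array(cv2.fitEllipse(h)[0])/1000,o['position'][2]])
    print('tool shift',R.from_quat(o['ee_rot']).inv().apply(c-o['position']).round(4))
E
python3 - <<'E'
from h import *
st();yaw()
p,d,w,T,K=shot('wrist'); cv2.imwrite('pics/w12.png',cv2.resize(p,(800,600),interpolation=cv2.INTER_CUBIC))
circ(w,(.56,.65,-.34,-.25,.112,.135))
E
```

```text
[ 0.6047 -0.2972  0.2423] [-0.342  0.94   0.     0.   ] j [-0.23  0.59  0.97  1.34 -0.48  1.46 -1.73] F [ 0.7  0.1 -0.3] g 0.996 t 31.85
yaw -140.0
ellipse ((605.9240112304688, -295.2948303222656), (60.17319107055664, 60.97052764892578), 152.09901428222656) zmed 0.12465433891571392 zmax 0.13257381708039245
tool shift [-0.0021  0.0007  0.    ]
```

View pics/w12.png

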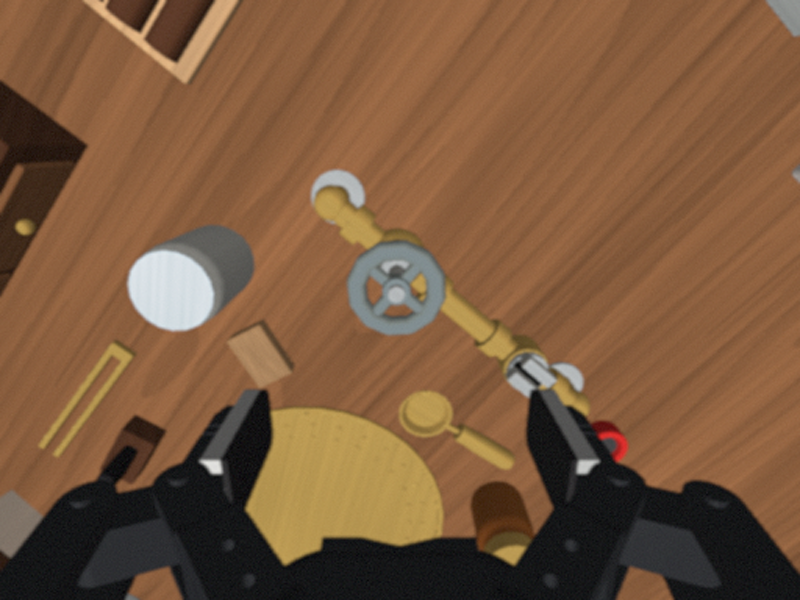

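Emit:
servo_tool(
  motion=[
    [1,-0.002,0.001,0.04,0,0,0],
    [1,-0.002,0.001,0.08,0,0,0],
    [1,-0.002,0.001,0.115,0,0,0],
    [1,-0.002,0.001,0.135,0,0,0],
    [1,-0.002,0.001,0.135,0,0,0],
    [1,-0.002,0.001,0.135,0,0,0],
    [1,-0.002,0.001,0.135,0,0,0],
  ],
  grip_force=35,
)

```text
clock: 32.78
position: [0.6063, -0.2955, 0.1087]
ee_rot: [-0.342, 0.94, -0.001, 0.001]
ft_force: [-0.5, -0.2, -0.2]
grip_width: 1.0
```

Emit:
servo_tool(
  motion=[
    [0.5,0,0,0,0,0,0],
    [0.5,0,0,0,0,0,0],
    [0.5,0,0,0,0,0,0],
    [0.5,0,0,0,0,0,0],
    [0.5,0,0,0,0,0,0],
    [0.5,0,0,0,0,0,0],
  ],
)

```text
clock: 33.52
position: [0.6057, -0.2955, 0.1082]
ee_rot: [-0.342, 0.94, -0.0, 0.0]
ft_force: [-3.0, 0.9, 4.6]
grip_width: 0.696
```

Emit:
servo_tool(
  motion=[
    [0.5,0,0,-0.0003,0,0,-5],
    [0.5,0,0,-0.0007,0,0,-13],
    [0.5,0,0,-0.0011,0,0,-21],
    [0.5,0,0,-0.0015,0,0,-29],
    [0.5,0,0,-0.0019,0,0,-37],
    [0.5,0,0,-0.0024,0,0,-45],
    [0.5,0,0,-0.0028,0,0,-53],
    [0.5,0,0,-0.0032,0,0,-61],
    [0.5,0,0,-0.0036,0,0,-69],
    [0.5,0,0,-0.004,0,0,-77],
    [0.5,0,0,-0.0045,0,0,-85],
    [0.5,0,0,-0.0049,0,0,-93],
    [0.5,0,0,-0.0053,0,0,-101],
    [0.5,0,0,-0.0057,0,0,-109],
    [0.5,0,0,-0.0061,0,0,-117],
    [0.5,0,0,-0.0063,0,0,-120],
    [0.5,0,0,-0.0063,0,0,-120],
  ],
)

```text
clock: 35.65
position: [0.6058, -0.2964, 0.1145]
ee_rot: [0.985, -0.175, 0.001, 0.001]
ft_force: [0.0, -3.6, 4.4]
grip_width: 0.692
```

Emit:
servo_tool(
  motion=[
    [0.5,0,0,-0.0003,0,0,-5],
    [0.5,0,0,-0.0007,0,0,-13],
    [0.5,0,0,-0.0011,0,0,-21],
    [0.5,0,0,-0.0015,0,0,-29],
    [0.5,0,0,-0.0019,0,0,-37],
    [0.5,0,0,-0.0024,0,0,-45],
    [0.5,0,0,-0.0028,0,0,-53],
    [0.5,0,0,-0.0032,0,0,-61],
    [0.5,0,0,-0.0036,0,0,-69],
    [0.5,0,0,-0.004,0,0,-77],
    [0.5,0,0,-0.0045,0,0,-85],
    [0.5,0,0,-0.0049,0,0,-93],
    [0.5,0,0,-0.0053,0,0,-101],
    [0.5,0,0,-0.0057,0,0,-108],
    [0.5,0,0,-0.0057,0,0,-108],
    [0.5,0,0,-0.0057,0,0,-108],
  ],
)

```text
clock: 37.65
position: [0.6065, -0.2958, 0.1201]
ee_rot: [0.721, 0.693, 0.0, 0.001]
ft_force: [4.3, -3.0, 4.3]
grip_width: 0.687
```

```bash
python3 - <<'E'
from h import *
st();yaw();print(monitor.get_obs()['torque'])
p,d,w,T,K=shot('wrist'); circ(w,(.56,.65,-.34,-.25,.118,.16))
E
```

```text
[ 0.6065 -0.2958  0.1201] [0.721 0.693 0.    0.001] j [ 0.31  0.51  0.11  1.46 -0.06  1.18  1.95] F [ 4.3 -3.   4.3] g 0.687 t 37.65
yaw 87.7
[-0.91079982 -0.78853809  0.06206104]
ellipse ((604.6597290039062, -294.7896423339844), (57.5980224609375, 84.87156677246094), 179.68980407714844) zmed 0.13686126177355878 zmax 0.15999794738708345
tool shift [ 0.001  -0.0018 -0.    ]
```

Emit:
servo_tool(
  motion=[
    [1,0,0,0,0,0,0],
    [1,0,0,0,0,0,0],
    [1,0,0,0,0,0,0],
    [1,0,0,0,0,0,5],
    [1,0,0,0,0,0,15],
    [1,0,0,0,0,0,25],
    [1,0,0,0,0,0,35],
    [1,0,0,0,0,0,45],
    [1,0,0,0,0,0,55],
    [1,0,0,0,0,0,65],
    [1,0,0,0,0,0,75],
    [1,0,0,0,0,0,85],
    [1,0,0,0,0,0,95],
    [1,0,0,0,0,0,100],
    [1,0,0,0,0,0,100],
  ],
)

```text
clock: 39.58
position: [0.6056, -0.2948, 0.119]
ee_rot: [0.995, -0.105, -0.0, -0.0]
ft_force: [0.1, 0.1, 0.0]
grip_width: 0.996
```

Emit:
servo_tool(
  motion=[
    [1,0,0,0,0,0,5],
    [1,0,0,0,0,0,15],
    [1,0,0,0,0,0,25],
    [1,0,0,0,0,0,35],
    [1,0,0,0,0,0,45],
    [1,0,0,0,0,0,55],
    [1,0,0,0,0,0,65],
    [1,0,0,0,0,0,75],
    [1,0,0,0,0,0,85],
    [1,0,0,0,0,0,95],
    [1,0,0,0,0,0,100],
    [1,0,0,0,0,0,100],
    [1,0,0,0,0,0,100],
  ],
)

```text
clock: 41.2
position: [0.6056, -0.295, 0.1192]
ee_rot: [-0.56, 0.828, 0.0, 0.0]
ft_force: [0.0, -0.1, -0.1]
grip_width: 1.002
```

```bash
python3 - <<'E'
from h import *
st();yaw();print(monitor.get_obs()['torque'])
p,d,w,T,K=shot('wrist'); cv2.imwrite('pics/w13.png',p); circ(w,(.568,.643,-.334,-.257,.13,.15)); circ(w,(.568,.643,-.334,-.257,.13,.141))
E
```

```text
[ 0.6056 -0.295   0.1192] [-0.56   0.828  0.     0.   ] j [-0.16  0.63  0.79  1.49 -0.46  1.22 -1.25] F [ 0.  -0.1 -0.1] g 1.002 t 41.2
yaw -111.9
[-0.01422433 -0.01589134  0.03045129]
ellipse ((606.6326904296875, -295.3629455566406), (57.817630767822266, 87.4800033569336), 143.7760467529297) zmed 0.13652594026240472 zmax 0.1499336023211037
tool shift [-0.0001 -0.001  -0.    ]
ellipse ((606.5738525390625, -295.3739318847656), (57.60215377807617, 87.41639709472656), 146.8218536376953) zmed 0.13637873556979707 zmax 0.14099894393038237
tool shift [-0.0001 -0.001  -0.    ]
```

Emit:
servo_tool(
  motion=[
    [0.5,0,0,0,0,0,0],
    [0.5,0,0,0,0,0,0],
    [0.5,0,0,0,0,0,0],
    [0.5,0,0,0,0,0,0],
    [0.5,0,0,0,0,0,0],
    [0.5,0,0,-0.0004,0,0,-8],
    [0.5,0,0,-0.0008,0,0,-16],
    [0.5,0,0,-0.0013,0,0,-25],
    [0.5,0,0,-0.0018,0,0,-34],
    [0.5,0,0,-0.0023,0,0,-43],
    [0.5,0,0,-0.0027,0,0,-52],
    [0.5,0,0,-0.0032,0,0,-61],
    [0.5,0,0,-0.0037,0,0,-70],
    [0.5,0,0,-0.0041,0,0,-79],
    [0.5,0,0,-0.0046,0,0,-88],
    [0.5,0,0,-0.0051,0,0,-97],
    [0.5,0,0,-0.0056,0,0,-106],
    [0.5,0,0,-0.006,0,0,-115],
    [0.5,0,0,-0.0065,0,0,-124],
    [0.5,0,0,-0.0068,0,0,-130],
  ],
)

```text
clock: 43.75
position: [0.6061, -0.2963, 0.1266]
ee_rot: [0.987, 0.158, 0.001, 0.001]
ft_force: [1.0, -3.7, 2.0]
grip_width: 0.69
```

Emit:
servo_tool(
  motion=[
    [0.5,0,0,0,0,0,0],
    [0.5,0,0,-0.0001,0,0,-3],
    [0.5,0,0,-0.0003,0,0,-6],
    [0.5,0,0,-0.0003,0,0,-7],
    [0.5,0,0,-0.0003,0,0,-7],
  ],
)

```text
clock: 44.38
position: [0.6061, -0.2963, 0.127]
ee_rot: [0.977, 0.214, 0.001, 0.001]
ft_force: [2.9, -5.4, 3.4]
grip_width: 0.694
```

```bash
python3 - <<'E'
from h import *
st();yaw();print(monitor.get_obs()['torque'])
E
```

```text
[ 0.6061 -0.2963  0.127 ] [0.977 0.214 0.001 0.001] j [ 0.16  0.52  0.31  1.46 -0.16  1.19  0.93] F [ 2.9 -5.4  3.4] g 0.694 t 44.38
yaw 24.8
[-1.10994065 -0.53096618 -0.01750137]
```

Emit:
servo_tool(
  motion=[
    [0.5,0,0,-0.0001,0,0,-2],
    [0.5,0,0,-0.0002,0,0,-4],
    [0.5,0,0,-0.0003,0,0,-6],
    [0.5,0,0,-0.0003,0,0,-6],
    [0.5,0,0,-0.0003,0,0,-6],
  ],
)

```text
clock: 45.0
position: [0.6062, -0.2963, 0.1272]
ee_rot: [0.965, 0.264, 0.001, 0.001]
ft_force: [3.4, -4.4, 2.5]
grip_width: 0.687
```

```bash
python3 - <<'E'
from h import *
st();yaw();print(monitor.get_obs()['torque'])
E
```

```text
[ 0.6062 -0.2963  0.1272] [0.965 0.264 0.001 0.001] j [ 0.18  0.52  0.29  1.46 -0.15  1.19  1.02] F [ 3.4 -4.4  2.5] g 0.687 t 45.0
yaw 30.6
[-0.92616419 -0.7129261  -1.59753509]
```

Emit:
servo_tool(
  motion=[
    [0.5,0,0,0,0,0,-2],
    [0.5,0,0,0,0,0,-4],
    [0.5,0,0,0,0,0,-6],
    [0.5,0,0,0,0,0,-6],
    [0.5,0,0,0,0,0,-6],
  ],
)

```text
clock: 45.62
position: [0.6044, -0.2937, 0.1269]
ee_rot: [0.949, 0.315, -0.001, -0.002]
ft_force: [-8.7, 5.8, 11.5]
grip_width: 0.687
```

```bash
python3 - <<'E'
from h import *
st();yaw();print(monitor.get_obs()['torque'])
E
```

```text
[ 0.6044 -0.2937  0.1269] [ 0.949  0.315 -0.001 -0.002] j [ 0.19  0.51  0.27  1.46 -0.14  1.19  1.12] F [-8.7  5.8 11.5] g 0.687 t 45.62
yaw 36.8
[ 1.09852181  2.02311152 -1.24367759]
```

Emit:
servo_tool(
  motion=[
    [0.75,0,0,0,0,0,0],
    [1,0,0,0,0,0,0],
    [1,0,0,0,0,0,0],
    [1,0,0,0,0,0,0],
    [1,0,0,-0.04,0,0,0],
    [1,0,0,-0.09,0,0,0],
    [1,0,0,-0.14,0,0,0],
    [1,0,0,-0.17,0,0,0],
    [1,-0.05,-0.05,-0.17,0,0,0],
    [1,-0.1,-0.08,-0.17,0,0,0],
    [1,-0.1,-0.08,-0.17,0,0,0],
    [1,-0.1,-0.08,-0.17,0,0,0],
    [1,-0.1,-0.08,-0.17,0,0,0],
  ],
)

```text
clock: 47.25
position: [0.4789, -0.2907, 0.2966]
ee_rot: [0.948, 0.318, 0.0, 0.0]
ft_force: [1.4, 0.2, 0.5]
grip_width: 1.0
```

```bash
python3 - <<'E'
from h import *
st();yaw()
p,d,w,T,K=shot('wrist'); cv2.imwrite('pics/w14.png',cv2.resize(p,(800,600),interpolation=cv2.INTER_CUBIC)); circ(w,(.56,.65,-.34,-.25,.132,.155))
rect(w,(.63,.72,-.03,.07,.059,.08),'key')
p,d,w,T,K=shot('top'); cv2.imwrite('pics/top1.png',cv2.resize(p,(800,600),interpolation=cv2.INTER_CUBIC))
z=np.load('top0.npz')
for t,b in dict(tab1=(.48,.54,.30,.37,.062,.08),tab2=(.48,.54,.22,.295,.062,.08),key=(.63,.72,-.03,.07,.059,.08),jar=(.31,.4,-.2,-.1,.06,.1),bowl=(.28,.4,.12,.24,.02,.05),match=(.6,.68,-.18,-.1,.01,.03),tin=(.65,.76,-.24,-.14,.07,.11),cup=(.63,.69,.1,.16,.02,.05),burner=(.65,.79,.12,.28,.09,.14),scoop=(.37,.55,-.24,-.165,.008,.03)).items():
    for ww in (z['w'],w):
        try: rect(ww,b,t)
        except Exception as e: print(t,'none')
p,d,w,T,K=shot('side'); cv2.imwrite('pics/side1.png',cv2.resize(p,(800,600),interpolation=cv2.INTER_CUBIC))
E
```

```text
[ 0.4789 -0.2907  0.2966] [0.948 0.318 0.    0.   ] j [ 0.19  0.16  0.32  1.55 -0.05  1.44  1.15] F [1.4 0.2 0.5] g 1.0 t 47.25
yaw 37.0
ellipse ((605.2987060546875, -294.3575439453125), (59.607093811035156, 60.752532958984375), 135.8248291015625) zmed 0.14359295471165864 zmax 0.15106365472769795
tool shift [ 0.0988  0.079  -0.    ]Traceback (most recent call last):
  File "<stdin>", line 4, in <module>
  File "h.py", line 27, in rect
    n,l,st,_=cv2.connectedComponentsWithStats(m.astype(np.uint8)); q=w[l==1+np.argmax(st[1:,4])]
                                                                            ~~~~~~~~~^^^^^^^^^^
    return _wrapfunc(a, 'argmax', axis=axis, out=out, **kwds)
    return bound(*args, **kwds)
ValueError: attempt to get argmax of an empty sequence
```

View pics/w14.png

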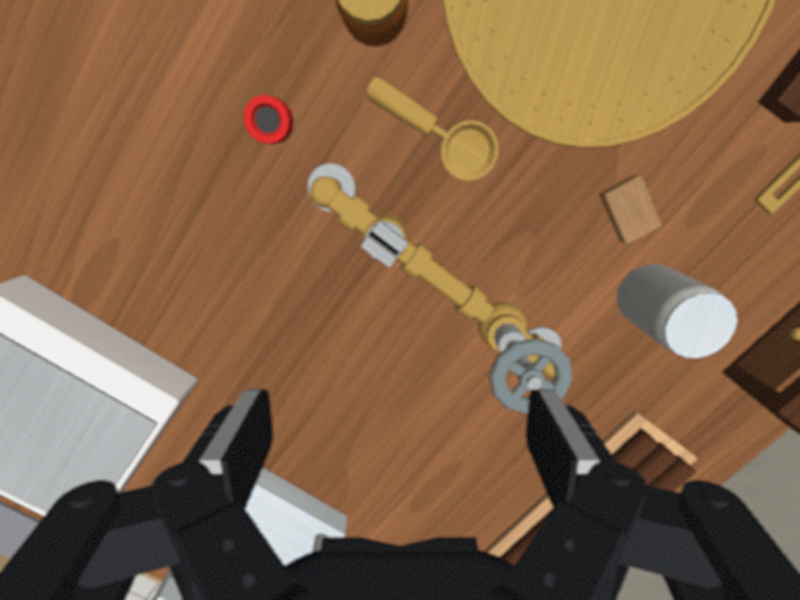

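```bash
python3 - <<'E'
from h import *
p,d,w,T,K=shot('top')
z=np.load('top0.npz')
for t,b in dict(tab1=(.48,.54,.30,.37,.062,.08),tab2=(.48,.54,.22,.295,.062,.08),key=(.63,.72,-.03,.07,.059,.08),jar=(.31,.4,-.2,-.1,.06,.1),bowl=(.28,.4,.12,.24,.02,.05),match=(.6,.68,-.18,-.1,.01,.03),tin=(.65,.76,-.24,-.14,.07,.11),cup=(.63,.69,.1,.16,.02,.05),burner=(.65,.79,.12,.28,.09,.14),scoop=(.37,.55,-.24,-.165,.008,.03)).items():
    for ww in (z['w'],w):
        try: rect(ww,b,t)
        except Exception as e: print(t,'none')
p,d,w,T,K=shot('side'); cv2.imwrite('pics/side1.png',cv2.resize(p,(800,600),interpolation=cv2.INTER_CUBIC))
E
```

```text
tab1 none
tab1 186 mean [0.5106 0.3282 0.0664] rect [510.6 327.4] [36.  38.8] 1.9 circ [511.1 328.2] 20.3 z 0.0664
tab2 none
tab2 187 mean [0.5073 0.2537 0.0665] rect [507.5 253.1] [36.  38.7] 1.8 circ [507.  253.8] 20.0 z 0.0669
key 70 mean [0.675  0.0234 0.0645] rect [675.9  23.7] [14.8 32. ] 6.4 circ [674.6  23.5] 16.5 z 0.0647
key 69 mean [0.6748 0.0249 0.0643] rect [675.6  25.1] [14.1 33.8] 5.6 circ [674.7  24.8] 17.1 z 0.0644
jar 331 mean [ 0.3478 -0.1527  0.0788] rect [ 347.5 -152.7] [47.5 47.7] 1.2 circ [ 347.2 -153.5] 24.7 z 0.0792
jar 330 mean [ 0.3478 -0.1528  0.0788] rect [ 347.6 -152.9] [47.2 47. ] 0.2 circ [ 347.3 -153.5] 24.6 z 0.0792
bowl 327 mean [0.3398 0.1785 0.0299] rect [342.4 175.6] [80.4 81.7] 1.3 circ [343.5 175.2] 41.5 z 0.0312
bowl 348 mean [0.3396 0.1787 0.0294] rect [342.7 175.5] [80.  81.8] 2.3 circ [343.5 175.3] 41.5 z 0.0308
match 265 mean [ 0.6367 -0.1414  0.0153] rect [ 636.8 -141.7] [35.9 55.6] 68.1 circ [ 636.6 -140.7] 30.7 z 0.0152
match 266 mean [ 0.6365 -0.1413  0.0151] rect [ 636.8 -141.7] [35.8 55.1] 67.9 circ [ 636.7 -141. ] 30.7 z 0.0151
tin 
[... 171 characters left out ...]
3 58.9] 0.2 circ [ 715.7 -188.6] 31.5 z 0.0888
cup 83 mean [0.6588 0.1289 0.0312] rect [654.9 127. ] [42.6 40. ] 45.6 circ [655.7 127.2] 22.0 z 0.0326
cup 83 mean [0.6593 0.1288 0.0311] rect [654.9 127.1] [42.1 40.1] 46.5 circ [655.6 127.3] 21.8 z 0.0325
burner 1317 mean [0.7213 0.2121 0.1102] rect [723.4 213.8] [88.7 88.9] 73.4 circ [722.5 213.6] 60.2 z 0.111
burner 1315 mean [0.7214 0.2122 0.1103] rect [723.4 213.8] [88.4 88.8] 73.6 circ [723.2 213.8] 60.0 z 0.111
scoop 300 mean [ 0.4393 -0.1969  0.0147] rect [ 442.  -192.5] [125.7  48.9] 1.1 circ [ 442.3 -195.5] 63.3 z 0.0147
scoop 294 mean [ 0.4382 -0.1975  0.0145] rect [ 441.9 -194.7] [125.8  46.5] 2.0 circ [ 442.2 -195.7] 63.5 z 0.0146
```

View pics/side1.png

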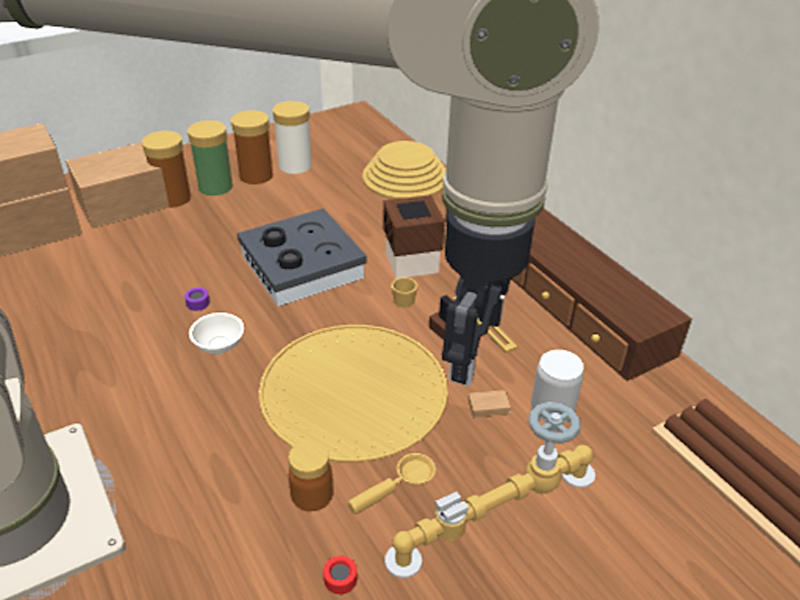

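```bash
python3 -c "
from h import *
print(ticket.hand_in())"
```

```text
the job is handed in; nothing more can be done
None
```

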